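Turn a batch of bushes over from one tray into another

TASK

Stand each loose bush, tapered end up, in a free pocket of the part-filled tray, and knock the turnover cradle's lock pin fully down with the mallet (not with the gripper), laying the mallet back with its head on its rubber pad. Then lay the empty tray face-down over the filled one, slide the two together into the cradle's fork right up to its back wall, and swing the cradle all the way over, so that every bush ends in the other tray. Take the pair out, stand it flat on the bench clear of the cradle, lift the old tray off and lay it flat on the bench beside, leaving the now filled tray open side up with every bush seated in a pocket, tapered end down; leave the tin and screwdriver alone.

Things in the scene. Friction and masses are not known exactly. Their poses are not given: they have to be found in the camera images.
- tray_a: grey tray 46 (its x) by 164 (its y) by 15 mm high; five square pockets in a row along y, 28 mm wide, 11 deep over a 4 mm floor, centres at y = -64, -32, 0, 32, 64; origin at the centre of its closed face, z towards the open face. Starts open side up on the bench with bushes in some pockets; a seated bush stands 9 mm above the rim (3 mm play each side).
- tray_b: grey tray 46 (its x) by 164 (its y) by 15 mm high; five square pockets in a row along y, 28 mm wide, 11 deep over a 4 mm floor, centres at y = -64, -32, 0, 32, 64; origin at the centre of its closed face, z towards the open face. Starts empty, face-down (z down, origin on top, 15 mm above the bench). Rim to rim on tray_a the pair is 30 mm thick, and the bushes key into both.
- cradle (a joint): turnover cradle, a fork on a level shaft 80 mm above the bench; 0 rad as it starts, mouth to the stand's +y (about the robot's left), pi with the mouth to the other side. It swings mouth up and over between end stops, stays where left (6 to 11 N at the crank peg, loaded) and is barred until the lock pin is driven down
- cradle_seat (a point): where the middle of the pair of trays belongs when against the back wall: midway between the tines, 96 mm from the shaft; moves with the cradle: y from the shaft out of the fork's mouth, x along the shaft, z across the tines. The pair's ends then stick out 50 mm past the tines
- fork_mouth (a point): midway between the tips of the fork's two tines, 128 mm from the shaft; axes as cradle_seat. Tines: 30 mm wide (x), 4 thick, clear gap 36 mm (18 either side), flanks open; the back wall's face is 114 mm in from the mouth. Trays are wider than the tines, so fingers gripping a tray's long sides pass beside them
- crank_peg (a point): middle of the crank peg that turns the cradle: a wooden round bar 14 mm in diameter, 56 mm long, parallel to the shaft and 110 mm from it, 108 mm from the fork's middle on the stand's -x side, its outer end free; axes as cradle_seat; at shaft height at both ends of the swing. Pinch it from above; it turns in the fingers
- lock_pin (a joint): cradle's lock pin: 0 m up (locked), 0.014 m fully home, its head then almost on the guide collar below it; stiff (about 9 N), stays where it is driven
- lock_pin_top (a point): top centre of the lock pin's steel mushroom head, 22 mm in diameter, 98 mm above the bench when up, 84 when home; z up, x and y as the stand's; 115 mm from the fork's middle, on the stand's +x side, in line with the shaft. A disc of 26 mm radius on the shaft, 35 mm nearer the fork, reaches 106 mm above the bench
- mallet: mallet lying on its pad: a cube head of 44 mm (steel with two white plastic ends, along its z) and a wooden handle, 18 mm square, level at the height of the head's middle (22 mm above what it lies on), sticking out along the mallet's -x from 22 to 132 mm from the head's centre. Origin at the head's centre. 0.42 kg, mostly in the head; any side of the head may strike
- pad: the mallet's black rubber pad, fixed, 120 mm square, 4 mm thick; origin at the centre of its underside
- tin: bystander: a tin, 70 mm diameter, 100 mm tall; origin at the centre of its underside
- driver: bystander: a screwdriver lying on the bench
- bush0: brass bush, a cylinder 22 mm in diameter, 20 mm high, one end tapered over its last 4 mm to 17 mm; origin at the centre of the straight end, z towards the tapered end (up at the start); starts standing in a pocket of tray_a, if present.
- bush1: brass bush, a cylinder 22 mm in diameter, 20 mm high, one end tapered over its last 4 mm to 17 mm; origin at the centre of the straight end, z towards the tapered end (up at the start); starts standing in a pocket of tray_a, if present.
- bush2: brass bush, a cylinder 22 mm in diameter, 20 mm high, one end tapered over its last 4 mm to 17 mm; origin at the centre of the straight end, z towards the tapered end (up at the start); starts standing in a pocket of tray_a, if present.
- bush3: brass bush, a cylinder 22 mm in diameter, 20 mm high, one end tapered over its last 4 mm to 17 mm; origin at the centre of the straight end, z towards the tapered end (up at the start); starts standing in a pocket of tray_a, if present.
- bush4: brass bush, a cylinder 22 mm in diameter, 20 mm high, one end tapered over its last 4 mm to 17 mm; origin at the centre of the straight end, z towards the tapered end (up at the start); starts standing in a pocket of tray_a, if present.
- bush5: brass bush, a cylinder 22 mm in diameter, 20 mm high, one end tapered over its last 4 mm to 17 mm; origin at the centre of the straight end, z towards the tapered end (up at the start); starts standing loose on the bench, if present.
- bush6: brass bush, a cylinder 22 mm in diameter, 20 mm high, one end tapered over its last 4 mm to 17 mm; origin at the centre of the straight end, z towards the tapered end (up at the start); starts standing loose on the bench, if present.
- bush7: brass bush, a cylinder 22 mm in diameter, 20 mm high, one end tapered over its last 4 mm to 17 mm; origin at the centre of the straight end, z towards the tapered end (up at the start); starts standing loose on the bench, if present.
Mind the look-alikes: they are no part of the job. Leave any brown look-alike of the tray_b alone.

How it is judged:
By the outcome, as a careful person would: the job done as asked, in the order asked, and still so for the second after the job is handed in, with the robot touching nothing.
Of bush0, bush1, bush2, bush3, bush4 only 2 to 3 are there at a start; the rules pass over those that are not, and their reading is None.
Of bush5, bush6, bush7 only 1 to 2 are there at a start; the rules pass over those that are not, and their reading is None.
At some moment in a run one of mallet may be knocked a few centimetres aside while the robot is not near it.
It also fails if it takes over 210 s, if anything falls off the work surface, if the arm or the gripper's body presses on something with over 40 N, if the wrist force passes 120 N, or if a joint passes its speed limit or range.

ROBOT

A 6-joint arm with a two-finger parallel gripper is mounted at the origin on the work surface. World frame = base frame: x ahead of the robot, y to its left, z up, the work surface at z = 0. Lengths are in m, angles in degrees, forces in N, time in s.
With the tool pointing down it reaches from about 0.225 to 0.875 m from the base axis. Payload 3.4 kg.
Tool frame: the origin (TCP) lies midway between the tips of the shut fingers; the grasp point (between the pads) lies 19 mm behind it; z points along the fingers, y is the line along which they close (so a half turn about z gives the same grasp; the last joint's range is limited). The gripper opens to 85 mm and grips with 20 to 120 N. Pads are 22 mm wide; open, the fingers measure 114 mm over their backs; the gripper's body (76 mm by 85 mm) begins 54 mm behind the grasp point. The pads swing forward as they close: fully open they stand 13 mm farther back than shut.
Start: joints at [-78.553, 15.808, 86.224, -0, 77.962, -6.933], TCP at [0.181, -0.546, 0.231] pointing down, gripper open.
Joint ranges: [-165.64, 165.64], [-43.16, 119.46], [12.63, 154.43], [-67.54, 247.53], [6.08, 155.33], [-154.97, 154.97]. Speed limits (degrees/s): [147.25, 147.25, 180, 180, 180, 180].

INTERFACE

Orientations are given as [roll, pitch, yaw] about the fixed x, y, z axes, in that order (R = Rz(yaw) Ry(pitch) Rx(roll)).
In Python, from workcell import ctrl gives the robot as it stands.
- The arm moves only by the tool servo_tool, never from a script. Its argument "targets" is a list that holds one entry, the list of rows, each a list of 7 numbers: the turn, a rotation vector about the tool's x, y, z in rad, then the shift along the tool's x, y, z in m, then the opening in per cent of the stroke, from 0 (shut) to 100 (fully open). In form: [[[rx, ry, rz, dx, dy, dz, claw], ...]]. A call has 1 to 10 rows; each row shifts and turns the commanded pose from where the row before left it, along the tool's axes as they then stand; what a row does not reach is not made up. A row lasts 1/12 s, in which the tool goes at most 41.7 mm and 7.16 degrees, less where a joint would pass 70% of its speed; a pose out of reach is approached as far as the arm can. A call is refused whole if a number of a shift passes 0.0417 or a number of a turn 0.125, either way. A call with a gripper value outside its range is refused whole. The fingers move at their own pace and stop on an object; the grip force is fixed at half the most. Time passes only in rows, so rows that do not move let the fingers close. It gives the time, the measured TCP pose, the force, the opening and the grip force at its end, in the units of the state.
- ctrl.get_obs(): the state, without advancing time (a new reading comes with each control period).
- ctrl.camera(name): name is "scene" or "side" or "wrist"; returns (picture, depth): 420x560x3 uint8, red, green, blue; 420x560 float32, m along the optical axis (not along the pixel's ray), 0 where there is no reading.
- ctrl.get_calibration(name): a dict with "fx", "fy", "cx", "cy" (pixels), "R" (3x3) and "t" (3): a world point X has camera coordinates R X + t; the wrist camera has in their place "tool_from_camera" (4x4, takes a point from camera to tool coordinates, whose origin is the TCP and whose axes are the flange's). Camera axes: x right, y down, z forward; pixel columns grow to the right and rows downward; lengths in m; the calibration is good to about 2 mm. A picture is of the moment at which its call begins: read the wrist's pose just before it. get_calibration takes no time and is no camera call.
- ctrl.job_done(): hands the job in; it is judged then, once.
Trained networks look in the newest picture that a camera, given by its name, has taken for a name from the list of things; names that differ only in an ending like _2 or _b are one class to them, and where a whole thing is asked for, a point or a joint stands for the part that bears it (a point fixed in the world has none). Each returns a list of dicts, best first, with "p" (0 to 1); they miss things now and then, are a little off and sometimes report something else, mostly with a low value. They report only what shows in the picture. A call takes as long as a camera call. They do not tell look-alikes from the thing itself.
- ctrl.recognise(camera, thing): "position" ([column, row] as shares, 0 to 1, of the picture: columns of its width, rows of its height, amid what is visible of it).
- ctrl.outline_of(camera, thing): "region" (420x560 bool, what is visible of it) and "position" ([column, row] as shares, 0 to 1, of the picture: columns of its width, rows of its height, amid what is visible of it).
The state is a dict: "time": time; "q": joint angles; "joint_vel": joint speeds; "effort": joint torques, N m; "eef_pos": TCP position; "tool_rot": TCP orientation; "wrist_force": force on the tool from outside, world axes, zero at the start; "wrist_torque": the same for the moment, N m; "gripper_width": finger opening in m; "grip_force": force on a finger pad.
Only numpy, scipy, OpenCV 4.12 (cv2) and the standard library are available. Lean on these libraries where they do the work, as an engineer would, in place of code of your own. Each camera call takes 0.05 s, during which the arm holds its last target. There are 200 camera calls.

## Working session

There is one attempt and no reset: what is moved stays moved. The work goes in short steps, Python scripts to look and compute and a tool call to move; the robot and the scene stay as the last step left them, time stands still between calls to the robot, and variables do not carry over. Pictures are saved under pics/ and viewed, at most 14 in all, crops included, and the job is handed in when it is done.

Besides the shell and the picture viewer there is one more tool, called after "Emit:" as a command line: name --argument value ..., lists and objects as JSON in quotes. servo_tool: Moves the arm, as the interface text tells. Its arguments: {"type":"object","properties":{"targets":{"type":"array"}},"required":["targets"]}

```bash
ls; mkdir -p pics
cat > h.py <<'E'
import numpy as np, cv2
from workcell import ctrl
from scipy.spatial.transform import Rotation as Ro
def pose():
    o=ctrl.get_obs(); return np.array(o['eef_pos']),Ro.from_euler('xyz',o['tool_rot'],degrees=True).as_matrix()
def snap(cam,fn=None):
    p,R=pose(); im,d=ctrl.camera(cam)
    if fn: cv2.imwrite('pics/'+fn,im[:,:,::-1])
    return im,d,p,R
def cloud(cam,d,p,R):
    c=ctrl.get_calibration(cam); v,u=np.mgrid[0:420,0:560]
    X=np.stack([(u-c['cx'])/c['fx']*d,(v-c['cy'])/c['fy']*d,d],-1)
    if cam=='wrist':
        T=np.array(c['tool_from_camera']); X=X@T[:3,:3].T+T[:3,3]; return X@R.T+p
    return (X-np.array(c['t']))@np.array(c['R'])
def rect(pts):
    r=cv2.minAreaRect((pts[:,:2]*1000).astype(np.float32)); return r
E
python3 - <<'E'
from h import *
o=ctrl.get_obs(); print({k:np.round(v,3) for k,v in o.items()})
a,da,p,R=snap('scene','s0.png'); b,db,_,_=snap('side','d0.png')
for cam,d in(('scene',da),('side',db)):
    C=cloud(cam,d,p,R); print(cam,C[210,280])
    for th in ['tray_a','tray_b','cradle','mallet','pad','tin','driver','bush0','crank_peg','lock_pin']:
        for r in ctrl.outline_of(cam,th):
            if r['p']<.2: continue
            m=r['region']&(d>0); P=C[m]
            print(th,round(r['p'],2),np.round(np.array(r['position'])*[560,420]),m.sum(),'med',np.round(np.median(P,0),3),'lo',np.round(np.percentile(P,3,0),3),'hi',np.round(np.percentile(P,97,0),3))
E
```

```text
pics
{'time': np.float64(0.0), 'q': array([-78.554,  15.85 ,  86.298,   0.   ,  77.962,  -6.934]), 'joint_vel': array([-0.084, -0.033,  0.062,  0.105, -0.024,  0.114]), 'effort': array([-1.0000e-03, -4.1677e+01, -2.4580e+01, -0.0000e+00,  1.1000e-02,
        0.0000e+00]), 'eef_pos': array([ 0.181, -0.545,  0.23 ]), 'tool_rot': array([-1.79891e+02, -1.30000e-02,  1.83800e+01]), 'wrist_force': array([-0.78 ,  0.061, -1.01 ]), 'wrist_torque': array([-0.085, -0.022,  0.006]), 'grip_force': np.float64(0.0), 'gripper_width': np.float64(0.085)}
scene [ 0.46063331 -0.02992964  0.0031435 ]
tray_a 0.84 [394. 266.] 1064 med [0.429 0.334 0.015] lo [0.402 0.257 0.006] hi [0.451 0.409 0.019]
tray_a 0.77 [345. 308.] 1186 med [0.611 0.286 0.013] lo [ 0.577  0.213 -0.   ] hi [0.641 0.368 0.02 ]
tray_a 0.56 [446. 244.] 937 med [0.289 0.404 0.015] lo [0.208 0.369 0.003] hi [0.359 0.437 0.02 ]
tray_a 0.48 [229. 245.] 89 med [ 0.667 -0.047  0.044] lo [ 0.645 -0.056  0.018] hi [ 0.691 -0.04   0.101]
tray_b 0.84 [394. 266.] 1064 med [0.429 0.334 0.015] lo [0.402 0.257 0.006] hi [0.451 0.409 0.019]
tray_b 0
[... 2182 characters left out ...]
ed [ 0.719 -0.245  0.076] lo [ 0.698 -0.261  0.005] hi [ 0.757 -0.2    0.103]
tin 0.63 [224. 176.] 426 med [0.42  0.312 0.016] lo [0.396 0.248 0.004] hi [0.443 0.406 0.019]
driver 0.76 [359. 202.] 399 med [0.804 0.069 0.017] lo [ 0.701  0.053 -0.   ] hi [0.862 0.117 0.028]
bush0 0.58 [299. 282.] 111 med [ 0.52  -0.206  0.016] lo [ 0.51  -0.212  0.   ] hi [ 0.536 -0.179  0.023]
bush0 0.54 [274. 309.] 89 med [ 0.441 -0.252  0.019] lo [ 0.432 -0.258  0.006] hi [ 0.451 -0.241  0.023]
crank_peg 0.63 [289. 211.] 1255 med [ 0.559 -0.016  0.087] lo [ 0.451 -0.068  0.   ] hi [0.643 0.11  0.105]
lock_pin 0.52 [341. 210.] 72 med [ 0.674 -0.054  0.093] lo [ 0.637 -0.061  0.033] hi [ 0.686 -0.043  0.1  ]
```

View pics/s0.png

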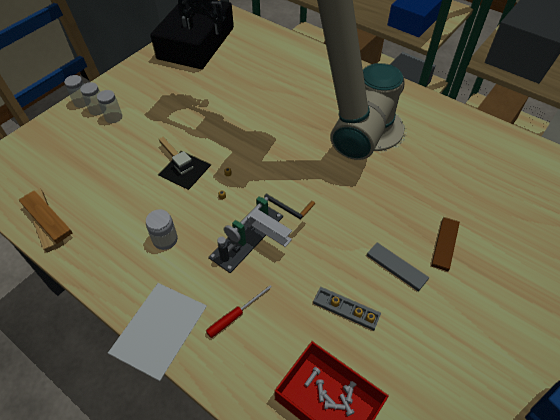

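View pics/d0.png

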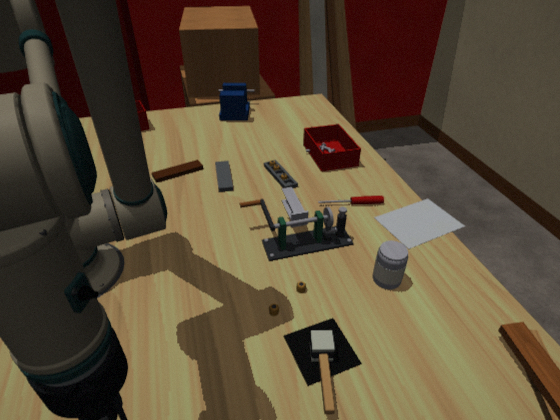

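Emit:
servo_tool --targets '[[[0,0,0.107,0,0,0,100],[0,0,0.107,0,0,0,100],[0,0,0.107,0,0,0,100],[0,0,0,0.04,-0.04,0,100],[0,0,0,0.04,-0.04,0,100],[0,0,0,0.04,-0.04,0,100],[0,0,0,0.04,-0.04,0,100],[0,0,0,0.04,-0.04,0,100],[0,0,0,0.04,-0.04,0,100],[0,0,0,0.04,-0.04,0,100]]]'

```text
time: 1.93
eef_pos: [0.3887, -0.3379, 0.2316]
tool_rot: [180.0, -0.0, -0.0]
wrist_force: [0.1, -0.5, 0.3]
gripper_width: 0.0855
grip_force: 0.0
```

Emit:
servo_tool --targets '[[[0,0,0,0,0,0,100],[0,0,0,0,0,0,100]]]'

```text
time: 2.1
eef_pos: [0.3889, -0.3379, 0.2315]
tool_rot: [180.0, -0.0, 0.3]
wrist_force: [-0.5, -0.7, 0.8]
gripper_width: 0.0853
grip_force: 0.0
```

```bash
cat >> h.py <<'E'
def look(cam,things,fn=None,pm=.25):
    im,d,p,R=snap(cam,fn); C=cloud(cam,d,p,R); out=[]
    for th in things:
        for r in ctrl.outline_of(cam,th):
            if r['p']<pm: continue
            m=r['region']&(d>0); P=C[m]
            if len(P)<10: continue
            top=np.percentile(P[:,2],95); T=P[P[:,2]>top-.004]
            q=rect(T); out.append((th,r['p'],m,P))
            print(th,round(r['p'],2),np.round(np.array(r['position'])*[560,420]),len(P),'ztop',round(top,3),'rect c',np.round(q[0],1),'sz',np.round(q[1],1),'ang',round(q[2],1))
    return im,d,C,out
E
python3 - <<'E'
from h import *
print(*pose()); print(np.round(ctrl.get_calibration('wrist')['tool_from_camera'],3),ctrl.get_calibration('wrist')['fx'])
look('wrist',['bush0','mallet','pad','cradle','lock_pin'],'w1.png')
E
```

```text
[ 0.38887467 -0.3378651   0.23146458] [[ 9.99989460e-01  4.59118849e-03  1.63355548e-05]
 [ 4.59119543e-03 -9.99989358e-01 -4.53370155e-04]
 [ 1.42538731e-05  4.53440376e-04 -9.99999897e-01]]
[[-0.001 -0.966 -0.26   0.065]
 [ 1.    -0.001 -0.    -0.   ]
 [ 0.    -0.26   0.966 -0.143]
 [ 0.     0.     0.     1.   ]] 311.55156304493784
bush0 0.71 [202. 137.] 337 ztop 0.022 rect c [ 442.7 -248.1] sz [18.5 19.8] ang 0.3
bush0 0.61 [157.  65.] 503 ztop 0.022 rect c [ 520.3 -202.6] sz [18.6 20.2] ang 46.1
mallet 0.61 [335.  87.] 4591 ztop 0.049 rect c [ 508.6 -372.4] sz [44.  44.4] ang 75.6
pad 0.76 [298.  66.] 9644 ztop 0.006 rect c [ 512.  -365.8] sz [120.  119.9] ang 6.8
```

View pics/w1.png

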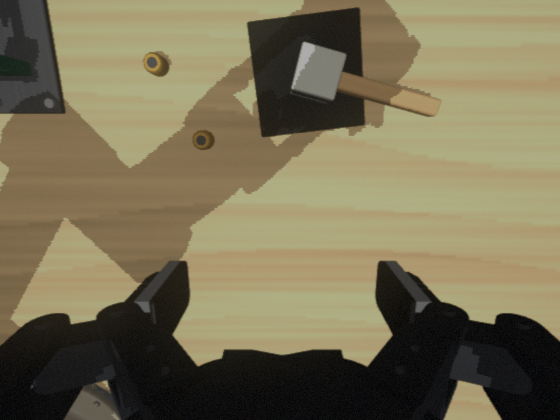

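Emit:
servo_tool --targets '[[[0,0,-0.1208,0,0,0.01,100],[0,0,-0.1208,0,0,0.01,100],[0,0,-0.1208,0,0,0.01,100],[0,0,-0.1208,0,0,0.01,100],[0,0,-0.1208,0,0,0.01,100],[0,0,-0.1208,0,0,0.01,100],[0,0,-0.1208,0,0,0.01,100],[0,0,-0.1208,0,0,0.01,100],[0,0,-0.1208,0,0,0.01,100],[0,0,-0.1208,0,0,0.01,100]]]'

```text
time: 3.23
eef_pos: [0.3868, -0.3406, 0.1308]
tool_rot: [180.0, 0.0, 69.4]
wrist_force: [0.2, -0.4, 0.6]
gripper_width: 0.0852
grip_force: 0.0
```

Emit:
servo_tool --targets '[[[0,0,-0.1208,0,0,0.01,80],[0,0,-0.1208,0,0,0.01,80],[0,0,-0.1208,0,0,0.01,80],[0,0,0,0.03,0.018,0,80],[0,0,0,0.03,0.018,0,80],[0,0,0,0.03,0.018,0,80],[0,0,0,0,0,0,80],[0,0,0,0,0,0,80]]]'

```text
time: 3.9
eef_pos: [0.4418, -0.2492, 0.1013]
tool_rot: [-180.0, 0.0, 90.1]
wrist_force: [-0.3, 0.0, 0.1]
gripper_width: 0.0683
grip_force: 0.0
```

Emit:
servo_tool --targets '[[[0,0,0,0,0,0.0307,80],[0,0,0,0,0,0.0307,80],[0,0,0,0,0,0.0307,80],[0,0,0,0,0,0,80],[0,0,0,0,0,0,0],[0,0,0,0,0,0,0],[0,0,0,0,0,0,0],[0,0,0,0,0,0,0],[0,0,0,0,0,0,0],[0,0,0,0,0,0,0]]]'

```text
time: 4.73
eef_pos: [0.4428, -0.2509, 0.0113]
tool_rot: [179.8, 0.2, 90.0]
wrist_force: [-1.1, -1.3, 5.2]
gripper_width: 0.018
grip_force: 58.5
```

Emit:
servo_tool --targets '[[[0,0,0,0,0,0,0],[0,0,0,0,0,-0.02,0],[0,0,0,0,0,-0.04,0],[0,0,0,0,0,-0.04,0],[0,0,0,0,0,-0.04,0],[0,0,0,0,0,-0.04,0],[0,0,0,0,0,-0.03,0],[0,0,0,0.037,0.0127,0,0],[0,0,0,0.037,0.0127,0,0],[0,0,0,0.037,0.0127,0,0]]]'

```text
time: 5.57
eef_pos: [0.4803, -0.138, 0.2215]
tool_rot: [179.8, 0.1, 89.8]
wrist_force: [0.9, -0.4, -0.1]
gripper_width: 0.018
grip_force: 58.8
```

Emit:
servo_tool --targets '[[[0,0,0,0.037,0.0127,0,0],[0,0,0,0.037,0.0127,0,0],[0,0,0,0.037,0.0127,0,0],[0,0,0,0.037,0.0127,0,0],[0,0,0,0.037,0.0127,0,0],[0,0,0,0.037,0.0127,0,0],[0,0,0,0.037,0.0127,0,0],[0,0,0,0.037,0.0127,0,0],[0,0,0,0.037,0.0127,0,0],[0,0,0,0,0,0,0]]]'

```text
time: 6.4
eef_pos: [0.5962, 0.2015, 0.22]
tool_rot: [179.8, -0.3, 90.3]
wrist_force: [0.3, -1.2, -0.3]
gripper_width: 0.0183
grip_force: 58.9
```

Run:
```python
from h import *
o=ctrl.get_obs();print(o['eef_pos'],o['tool_rot'],o['gripper_width'],o['grip_force'])
look('wrist',['tray_a','bush0'],'w2.png')
```

```text
[0.5962284  0.20153949 0.22000156] [179.7636293  -0.313123   90.2821882] 0.018268530836818522 58.858597030484816
tray_a 0.67 [291. 110.] 5949 ztop 0.017 rect c [606.1 289.7] sz [ 46.  164.4] ang 10.8
tray_a 0.65 [115.  70.] 7344 ztop 0.017 rect c [422.1 321.3] sz [143.5  47.3] ang 85.5
tray_a 0.63 [9. 7.] 174 ztop 0.012 rect c [323.5 390.2] sz [15.3  1.7] ang 13.8
bush0 0.74 [282.  44.] 471 ztop 0.026 rect c [595.4 351.2] sz [19.8 19.5] ang 60.7
bush0 0.69 [294. 135.] 334 ztop 0.026 rect c [610.6 258.6] sz [20.  19.4] ang 45.9
bush0 0.64 [281. 257.] 1738 ztop 0.23 rect c [595.6 206. ] sz [20.  17.8] ang 89.6
bush0 0.59 [290.  77.] 444 ztop 0.026 rect c [601.5 320. ] sz [19.5 19.7] ang 71.1
```

View pics/w2.png

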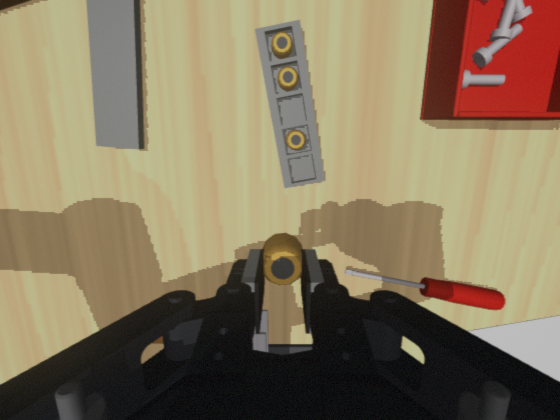

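Emit:
servo_tool --targets '[[[0,0,0,0.0282,0.0035,0,0],[0,0,0,0.0282,0.0035,0,0],[0,0,0,0.0282,0.0035,0,0],[0,0,0,0,0,0.035,0],[0,0,0,0,0,0.035,0],[0,0,0,0,0,0.035,0],[0,0,0,0,0,0.035,0],[0,0,0,0,0,0.03,0],[0,0,0,0,0,0,0],[0,0,0,0,0,0,0]]]'

```text
time: 7.38
eef_pos: [0.6039, 0.277, 0.0485]
tool_rot: [-179.8, 0.1, 89.9]
wrist_force: [-0.0, 0.4, 0.5]
gripper_width: 0.0177
grip_force: 58.9
```

Run:
```python
from h import *
o=ctrl.get_obs();print(o['eef_pos'],o['tool_rot'])
look('wrist',['tray_a','bush0'],'w3.png')
```

```text
[0.60389484 0.27703748 0.04850426] [-1.79815390e+02  9.12493119e-02  8.98731096e+01]
tray_a 0.97 [280. 193.] 12856 ztop 0.016 rect c [605.6 289.5] sz [ 46.1 164.3] ang 10.8
tray_a 0.82 [ 11. 198.] 5908 ztop 0.016 rect c [444.  300.5] sz [109.5  15.2] ang 77.4
bush0 0.85 [281. 256.] 1733 ztop 0.059 rect c [603.3 281.2] sz [20.5 17.7] ang 89.1
bush0 0.77 [266. 112.] 1387 ztop 0.026 rect c [595.2 351.4] sz [20.3 19.8] ang 55.2
bush0 0.72 [292. 287.] 162 ztop 0.026 rect c [607.7 260.6] sz [11.3 23.2] ang 0.8
bush0 0.7 [279. 174.] 1309 ztop 0.026 rect c [601.1 320.4] sz [20.1 20.3] ang 0.6
```

View pics/w3.png

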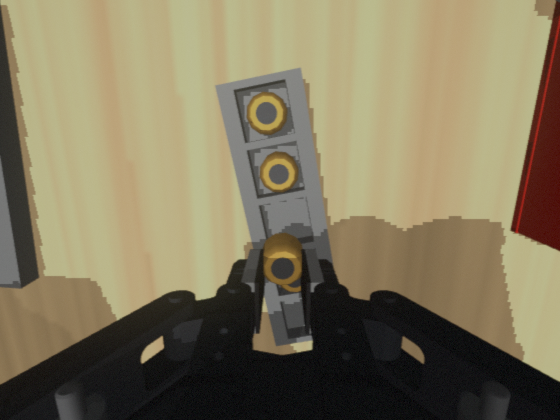

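Emit:
servo_tool --targets '[[[0,0,0,0.0046,0.0013,0,0],[0,0,0,0.0046,0.0013,0,0],[0,0,0,0,0,0,0],[0,0,0,0,0,0,0]]]'

```text
time: 7.87
eef_pos: [0.6079, 0.2888, 0.0501]
tool_rot: [179.9, -0.0, 90.0]
wrist_force: [0.2, 0.3, -0.9]
gripper_width: 0.0179
grip_force: 58.9
```

Run:
```python
from h import *
for i in range(3):
    o=ctrl.get_obs();print(o['eef_pos'],o['tool_rot'],o['joint_vel'].round(2) if hasattr(o['joint_vel'],'round') else '')
    look('wrist',['tray_a','bush0'])
```

```text
[0.6079333  0.28883268 0.05007587] [ 1.79909280e+02 -2.40669379e-02  9.00093927e+01] [-0.15  0.23  0.83 -0.25 -0.07  0.06]
tray_a 0.71 [ 10. 219.] 5294 ztop 0.016 rect c [443.2 296.7] sz [100.5  13. ] ang 78.1
tray_a 0.7 [290. 193.] 11424 ztop 0.016 rect c [605.3 290.5] sz [ 46.3 162.4] ang 10.8
bush0 0.97 [258. 137.] 1310 ztop 0.026 rect c [595.2 351.4] sz [20.2 20.3] ang 17.0
bush0 0.83 [282. 256.] 1790 ztop 0.06 rect c [607.3 293.3] sz [21.1 17.8] ang 88.8
bush0 0.68 [271. 190.] 1239 ztop 0.026 rect c [601.6 320.4] sz [20.8 19.9] ang 49.1
bush0 0.56 [287. 295.] 659 ztop 0.026 rect c [609.5 258. ] sz [18.6 16.4] ang 8.3
[0.60734725 0.2882425  0.04924273] [-1.79998883e+02  1.28318195e-02  8.99850298e+01] [-0.05  0.11  0.22  0.04 -0.04 -0.01]
tray_a 0.74 [291. 182.] 11140 ztop 0.016 rect c [605.3 290.7] sz [ 46.1 161.8] ang 10.7
tray_a 0.69 [ 10. 220.] 5290 ztop 0.016 rect c [437.7 297.9] sz [101.2  13.8] ang 85.2
bush0 0.97 [261. 135.] 1250 ztop 0.026 rect c [595.3 351.5] sz [20.1 20.1] ang 82.5
bush0 0.84 [281. 295.] 694 ztop 0.026 rect c [609.1 266.7] sz [34.1 17.6] ang 89.5
bush0 0.81 [282. 257.] 1702 ztop 0.059 rect c [606.5 292.6] sz [20.8 17.5] ang 89.0
bush0 0.79 [276. 190.] 1243 ztop 0.026 rect c [601.  320.6] sz [19.9 20.1] ang 46.7
[0.60733037 0.28806853 0.04904261] [-1.79983997e+02  1.57724978e-02  8.99675190e+01] [-0.11 -0.04 -0.01  0.08  0.01 -0.11]
tray_a 0.71 [  8. 221.] 5213 ztop 0.016 rect c [439.7 296.2] sz [98.9 13.6] ang 81.9
tray_a 0.68 [291. 188.] 11665 ztop 0.016 rect c [605.3 290.6] sz [ 46.2 162.3] ang 10.8
bush0 0.9 [260. 136.] 1311 ztop 0.026 rect c [595.  351.5] sz [20.4 20.5] ang 26.1
bush0 0.81 [285. 293.] 663 ztop 0.026 rect c [610.8 265.9] sz [33.5 18.9] ang 78.7
bush0 0.64 [273. 190.] 1240 ztop 0.026 rect c [601.3 320.4] sz [20.4 20.1] ang 27.4
bush0 0.62 [279. 258.] 1762 ztop 0.059 rect c [606.6 292.4] sz [20.7 18.1] ang 88.5
```

Emit:
servo_tool --targets '[[[0,0,0,-0.0022,-0.0008,0,0],[0,0,0,0,0,0,0],[0,0,0,0,0,0.011,0],[0,0,0,0,0,0.011,0],[0,0,0,0,0,0.01,0],[0,0,0,0,0,0,0],[0,0,0,0,0,0,0]]]'

```text
time: 8.9
eef_pos: [0.6061, 0.2857, 0.0157]
tool_rot: [-179.9, 0.0, 90.0]
wrist_force: [-0.4, 0.3, -0.4]
gripper_width: 0.0177
grip_force: 62.7
```

Emit:
servo_tool --targets '[[[0,0,0,0,0,0,45],[0,0,0,0,0,0,45],[0,0,0,0,0,0,45],[0,0,0,0,0,-0.02,45],[0,0,0,0,0,-0.04,80],[0,0,0,0,0,-0.04,80],[0,0,0,0,0,-0.04,80],[0,0,0,0,0,-0.04,80],[0,0,0,0,0,-0.03,80],[0,0,0,-0.04,-0.007,0,80]]]'

```text
time: 9.73
eef_pos: [0.6047, 0.2529, 0.2353]
tool_rot: [179.0, -0.6, 90.3]
wrist_force: [1.5, -0.7, 1.0]
gripper_width: 0.0681
grip_force: 0.0
```

Emit:
servo_tool --targets '[[[0,0,0,-0.04,-0.007,0,80],[0,0,0,-0.04,-0.007,0,80],[0,0,0,-0.04,-0.007,0,80],[0,0,0,-0.04,-0.007,0,80],[0,0,0,-0.04,-0.007,0,80],[0,0,0,-0.04,-0.007,0,80],[0,0,0,-0.04,-0.007,0,80],[0,0,0,-0.04,-0.007,0,80],[0,0,0,-0.04,-0.007,0,80],[0,0,0,0,0,0,80]]]'

```text
time: 10.57
eef_pos: [0.5352, -0.1212, 0.2273]
tool_rot: [-180.0, 0.3, 89.6]
wrist_force: [0.8, 0.6, 0.5]
gripper_width: 0.0683
grip_force: 0.0
```

Emit:
servo_tool --targets '[[[0,0,0,0,0,0,80],[0,0,0,0,0,0,80]]]'

```text
time: 10.73
eef_pos: [0.5363, -0.1137, 0.2272]
tool_rot: [180.0, -0.1, 89.9]
wrist_force: [0.6, 0.1, -0.3]
gripper_width: 0.068
grip_force: 0.0
```

Run:
```python
from h import *
o=ctrl.get_obs();print(o['eef_pos'],o['tool_rot'])
look('wrist',['bush0','mallet','cradle','lock_pin','crank_peg'],'w4.png')
look('scene',['bush0'])
```

```text
[ 0.53633786 -0.11368951  0.227175  ] [ 1.79993844e+02 -5.48986548e-02  8.99077115e+01]
bush0 0.58 [272. 259.] 283 ztop 0.021 rect c [ 521.9 -199.7] sz [17.7 17.1] ang 89.4
cradle 0.92 [319.  92.] 10558 ztop 0.104 rect c [598.5  -9.6] sz [109.2 104.3] ang 85.2
lock_pin 0.65 [459. 133.] 614 ztop 0.1 rect c [680.4 -50.1] sz [20.7 20.8] ang 46.3
crank_peg 0.82 [317.  90.] 10685 ztop 0.104 rect c [598.5  -9.6] sz [109.3 104.2] ang 85.2
bush0 0.56 [356. 313.] 58 ztop 0.028 rect c [606.4 321.7] sz [14.5 12.8] ang 70.8
bush0 0.52 [346. 308.] 74 ztop 0.028 rect c [609.9 290.5] sz [18.4 16.3] ang 56.7
bush0 0.44 [223. 195.] 79 ztop 0.023 rect c [ 522.5 -199.6] sz [18.2 13.6] ang 59.2
bush0 0.42 [370. 316.] 60 ztop 0.028 rect c [599.6 353. ] sz [15.  14.5] ang 52.6
bush0 0.38 [334. 300.] 57 ztop 0.027 rect c [613.  259.7] sz [14.7 14.2] ang 52.0
```

View pics/w4.png

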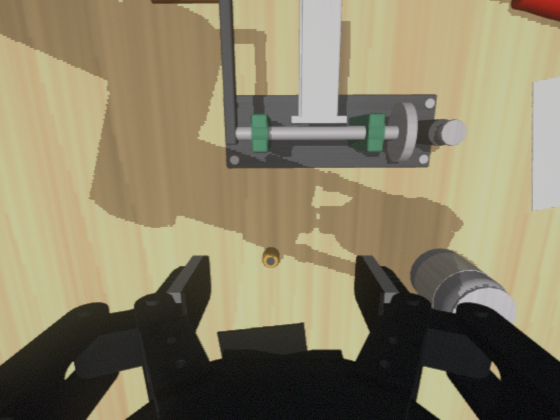

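Emit:
servo_tool --targets '[[[0,0,0,-0.029,-0.0053,0.025,80],[0,0,0,-0.029,-0.0053,0.025,80],[0,0,0,-0.029,-0.0053,0.025,80],[0,0,0,0,0,0.037,80],[0,0,0,0,0,0.037,80],[0,0,0,0,0,0.01,80],[0,0,0,0,0,0,80],[0,0,0,0,0,0,80],[0,0,0,0,0,0,80]]]'

```text
time: 11.88
eef_pos: [0.5224, -0.2014, 0.0703]
tool_rot: [179.8, 0.1, 90.0]
wrist_force: [1.0, 0.5, 0.5]
gripper_width: 0.0685
grip_force: 0.0
```

Run:
```python
from h import *
o=ctrl.get_obs();print(o['eef_pos'],o['tool_rot'])
im,d,C,o=look('wrist',['bush0','cradle'])
for lo,hi in((.004,.02),(.07,.078),(.08,.09),(.096,.104)):
    m=(C[...,2]>lo)&(C[...,2]<hi)&(C[...,1]>-.12)&(C[...,1]<.15)&(C[...,0]>.43)&(C[...,0]<.72)
    print(lo,m.sum(), rect(C[m]) if m.sum()>20 else '')
```

```text
[ 0.52239385 -0.2014465   0.07031943] [1.79784296e+02 1.18682818e-01 9.00131538e+01]
bush0 0.92 [285. 230.] 962 ztop 0.022 rect c [ 521.  -200.6] sz [19.9 20.2] ang 1.1
0.004 19350 ((580.4821166992188, -77.06604766845703), (220.55593872070312, 27.856996536254883), 0.004050689749419689)
0.07 0 
0.08 0 
0.096 0
```

Emit:
servo_tool --targets '[[[0,0,0,0,0,0.032,80],[0,0,0,0,0,0.031,80],[0,0,0,0,0,0,80],[0,0,0,0,0,0,0],[0,0,0,0,0,0,0],[0,0,0,0,0,0,0],[0,0,0,0,0,0,0],[0,0,0,0,0,0,0],[0,0,0,0,0,0,0],[0,0,0,0,0,0,0]]]'

```text
time: 12.87
eef_pos: [0.5219, -0.2017, 0.0074]
tool_rot: [179.8, 0.1, 90.0]
wrist_force: [-0.2, 0.9, 5.3]
gripper_width: 0.0186
grip_force: 58.5
```

Emit:
servo_tool --targets '[[[0,0,0,0,0,-0.03,0],[0,0,0,0,0,-0.04,0],[0,0,0,0,0,-0.04,0],[0,0,0,0,0,-0.04,0],[0,0,0,0,0,-0.04,0],[0,0,0,0.039,0.009,0,0],[0,0,0,0.039,0.009,0,0],[0,0,0,0.039,0.009,0,0],[0,0,0,0.039,0.009,0,0],[0,0,0,0.039,0.009,0,0]]]'

```text
time: 13.7
eef_pos: [0.5658, -0.0044, 0.1967]
tool_rot: [179.9, 0.0, 89.9]
wrist_force: [1.4, -0.7, -1.0]
gripper_width: 0.0188
grip_force: 59.0
```

Emit:
servo_tool --targets '[[[0,0,0,0.039,0.009,0,0],[0,0,0,0.039,0.009,0,0],[0,0,0,0.039,0.009,0,0],[0,0,0,0.039,0.009,0,0],[0,0,0,0.039,0.009,0,0],[0,0,0,0.02,0.004,0.03,0],[0,0,0,0,0,0.03,0],[0,0,0,0,0,0.03,0],[0,0,0,0,0,0,0],[0,0,0,0,0,0,0]]]'

```text
time: 14.53
eef_pos: [0.6136, 0.2089, 0.1046]
tool_rot: [-179.8, 0.0, 90.0]
wrist_force: [0.2, -0.8, 0.4]
gripper_width: 0.0186
grip_force: 59.0
```

Run:
```python
from h import *
o=ctrl.get_obs();print(o['eef_pos'],o['tool_rot'],o['gripper_width'],o['grip_force'])
im,d,C,o=look('wrist',['tray_a','bush0'])
```

```text
[0.61363772 0.20885117 0.10457361] [-1.79831469e+02  4.66588743e-02  8.99820729e+01] 0.018634382333949966 58.98745386628434
tray_a 0.96 [275. 125.] 11214 ztop 0.017 rect c [606.7 284.8] sz [ 46.2 154.6] ang 10.8
tray_a 0.86 [27. 91.] 8975 ztop 0.016 rect c [429.6 303.5] sz [112.8  36.3] ang 81.2
bush0 0.96 [255.  13.] 931 ztop 0.026 rect c [595.4 347.2] sz [13.4 20.4] ang 88.5
bush0 0.81 [272. 108.] 811 ztop 0.026 rect c [606.2 289.5] sz [19.8 20.5] ang 36.1
bush0 0.75 [266.  60.] 941 ztop 0.026 rect c [601.3 320.1] sz [20.  20.2] ang 60.4
bush0 0.61 [283. 269.] 1821 ztop 0.119 rect c [612.9 210.4] sz [18.3 19.2] ang 0.2
bush0 0.59 [276. 152.] 713 ztop 0.026 rect c [610.4 258.5] sz [19.9 19.5] ang 58.2
```

Emit:
servo_tool --targets '[[[0,0,0,0.008,0.0024,0.02,0],[0,0,0,0.008,0.0025,0.02,0],[0,0,0,0,0,0.014,0],[0,0,0,0,0,0,0],[0,0,0,0,0,0,0],[0,0,0,0,0,0,0],[0,0,0,0,0,0,0]]]'

```text
time: 15.27
eef_pos: [0.6211, 0.225, 0.0534]
tool_rot: [179.8, -0.0, 89.9]
wrist_force: [-0.1, -0.7, 0.1]
gripper_width: 0.0187
grip_force: 59.0
```

Run:
```python
from h import *
o=ctrl.get_obs();print(o['eef_pos'],o['tool_rot'],o['gripper_width'],o['grip_force'])
im,d,C,o=look('wrist',['tray_a','bush0'])
```

```text
[0.62107536 0.22495131 0.05338421] [ 1.79784787e+02 -4.53846439e-02  8.99385231e+01] 0.01871171064816638 58.991695262957364
tray_a 0.64 [261. 114.] 15819 ztop 0.016 rect c [606.  287.3] sz [ 46.2 145.5] ang 10.8
bush0 0.95 [232.  16.] 1320 ztop 0.026 rect c [595.6 346.3] sz [20.7 11.7] ang 1.4
bush0 0.87 [283. 269.] 1786 ztop 0.067 rect c [620.3 226.9] sz [19.2 18.1] ang 89.4
bush0 0.85 [264. 187.] 1193 ztop 0.026 rect c [610.4 258.7] sz [20.1 20. ] ang 87.3
bush0 0.77 [246.  72.] 1578 ztop 0.026 rect c [601.5 320.1] sz [20.7 20.3] ang 35.9
bush0 0.71 [257. 131.] 1291 ztop 0.026 rect c [606.3 289.7] sz [20.6 20.1] ang 43.5
```

Emit:
servo_tool --targets '[[[0,0,0,0.0003,-0.0025,0,0],[0,0,0,0,0,0.012,0],[0,0,0,0,0,0.012,0],[0,0,0,0,0,0.012,0],[0,0,0,0,0,0,0],[0,0,0,0,0,0,0]]]'

```text
time: 15.92
eef_pos: [0.6167, 0.2252, 0.0153]
tool_rot: [-180.0, 0.0, 90.0]
wrist_force: [-2.4, -0.3, 9.7]
gripper_width: 0.0187
grip_force: 64.2
```

Emit:
servo_tool --targets '[[[0,0,0,0,0.001,-0.0025,0],[0,0,0,0,0,0,0],[0,0,0,0,0,0,45],[0,0,0,0,0,0,45],[0,0,0,0,0,0,45],[0,0,0,0,0,-0.03,45],[0,0,0,-0.01,0,-0.04,90],[0,0,0,-0.02,0,-0.035,90],[0,0,0,-0.03,0,-0.025,90],[0,0,0,-0.03,0,-0.02,90]]]'

```text
time: 16.75
eef_pos: [0.619, 0.1351, 0.1704]
tool_rot: [179.8, -0.0, 90.1]
wrist_force: [0.7, -0.8, -0.1]
gripper_width: 0.0768
grip_force: 0.0
```

Run:
```python
from h import *
o=ctrl.get_obs();print(o['eef_pos'],o['tool_rot'])
im,d,C,o=look('wrist',['tray_a','bush0'])
im,d,C,o=look('scene',['mallet','pad'])
```

```text
[0.6189706  0.13510454 0.17042295] [ 1.79783564e+02 -1.68077446e-02  9.00735370e+01]
tray_a 0.88 [283.  56.] 4683 ztop 0.017 rect c [611.7 259.6] sz [ 46.  102.8] ang 10.7
tray_a 0.66 [52. 36.] 4842 ztop 0.016 rect c [418.9 278.4] sz [58.9 48.7] ang 85.6
bush0 0.83 [271.  61.] 591 ztop 0.026 rect c [610.5 258.1] sz [19.6 19.7] ang 89.5
bush0 0.75 [268.  20.] 652 ztop 0.026 rect c [606.8 288.7] sz [19.6 19.3] ang 71.5
bush0 0.66 [281. 101.] 494 ztop 0.026 rect c [617.4 225.4] sz [19.8 19.5] ang 80.8
mallet 0.84 [179. 156.] 511 ztop 0.05 rect c [ 511.5 -368. ] sz [49.2 41.8] ang 74.7
mallet 0.54 [222. 324.] 483 ztop 0.028 rect c [823.1  73.8] sz [20.8 98.6] ang 79.7
mallet 0.4 [371. 317.] 71 ztop 0.028 rect c [599.8 352.7] sz [18.4 17.7] ang 45.2
mallet 0.34 [327. 297.] 55 ztop 0.027 rect c [621.1 228.4] sz [17.4 15.2] ang 33.9
pad 0.91 [189. 173.] 805 ztop 0.008 rect c [ 514.7 -362.3] sz [119.7 121.1] ang 6.9
```

Emit:
servo_tool --targets '[[[0,0,0,-0.039,-0.0085,-0.005,90],[0,0,0,-0.039,-0.0085,-0.005,90],[0,0,0,-0.039,-0.0085,-0.005,90],[0,0,0,-0.039,-0.0085,-0.005,90],[0,0,0,-0.039,-0.0085,0,90],[0,0,0,-0.039,-0.0085,0,90],[0,0,0,-0.039,-0.0085,0,90],[0,0,0,-0.039,-0.0085,0,90],[0,0,0,-0.039,-0.0085,0,90],[0,0,0,-0.039,-0.0085,0,90]]]'

```text
time: 17.88
eef_pos: [0.5323, -0.2548, 0.186]
tool_rot: [-179.9, -0.1, 90.1]
wrist_force: [0.4, -0.5, -0.8]
gripper_width: 0.0769
grip_force: 0.0
```

Emit:
servo_tool --targets '[[[0,0,0,-0.039,-0.0085,0,90],[0,0,0,-0.039,-0.0085,0,90],[0,0,0.084,0,0,0.01,90],[0,0,0.084,0,0,0.01,90],[0,0,0.084,0,0,0.01,90],[0,0,0,0,0,0,90],[0,0,0,0,0,0,90],[0,0,0,0,0,0,90]]]'

```text
time: 18.55
eef_pos: [0.5163, -0.3319, 0.1573]
tool_rot: [-180.0, -0.0, 75.7]
wrist_force: [0.1, -0.8, -0.9]
gripper_width: 0.0769
grip_force: 0.0
```

```bash
cat >> h.py <<'E'
def go(x,y,z,yaw=None):
    p,R=pose(); t=np.array([x,y,z])-p; yw=np.degrees(np.arctan2(R[1,0],R[0,0]))
    s='tool delta now %s'%np.round(R.T@t,4)
    if yaw is not None: s+=' turn rz %.4f'%(-np.radians(yaw-yw))
    print('pose',np.round(p,4),'yaw %.1f'%yw,s)
E
python3 - <<'E'
from h import *
im,d,C,o=look('wrist',['mallet','pad'])
go(.5086,-.3724,.02,75.6)
E
```

```text
mallet 0.79 [284. 263.] 4226 ztop 0.049 rect c [ 508.7 -371.5] sz [43.7 43.6] ang 75.5
pad 0.83 [292. 216.] 10272 ztop 0.006 rect c [ 512.3 -365.5] sz [120.  120.2] ang 6.8
pose [ 0.5164 -0.3324  0.1583] yaw 75.6 tool delta now [-0.0406  0.0022  0.1383] turn rz 0.0004
```

Emit:
servo_tool --targets '[[[0,0,0,-0.02,0.001,0.02,90],[0,0,0,-0.02,0.001,0.02,90],[0,0,0,0,0,0.035,90],[0,0,0,0,0,0.035,90],[0,0,0,0,0,0.03,90],[0,0,0,0,0,0,90],[0,0,0,0,0,0,90],[0,0,0,0,0,0,0],[0,0,0,0,0,0,0],[0,0,0,0,0,0,0]]]'

```text
time: 19.53
eef_pos: [0.5093, -0.3732, 0.0207]
tool_rot: [179.7, 0.2, 75.6]
wrist_force: [-1.2, 1.6, 0.4]
gripper_width: 0.0432
grip_force: 62.7
```

Emit:
servo_tool --targets '[[[0,0,0,0,0,0,0],[0,0,0,0,0,0,0],[0,0,0,0,0,0,0]]]'

```text
time: 19.78
eef_pos: [0.5094, -0.3732, 0.0206]
tool_rot: [179.7, 0.2, 75.5]
wrist_force: [0.9, -0.0, 6.0]
gripper_width: 0.043
grip_force: 63.4
```

Emit:
servo_tool --targets '[[[0,0,0,0,0,-0.02,0],[0,0,0,0,0,-0.03,0],[0,0,-0.1215,0,0,-0.02,0],[0,0,-0.1215,0,0,-0.02,0],[0,0,-0.1215,0,0,-0.02,0],[0,0,-0.1215,0,0,-0.02,0],[0,0,-0.1215,0,0,-0.02,0],[0,0,-0.1215,0,0,-0.02,0],[0,0,-0.1215,0,0,-0.01,0],[0,0,-0.1215,0,0,-0.01,0]]]'

```text
time: 20.62
eef_pos: [0.5076, -0.3717, 0.2093]
tool_rot: [180.0, 0.1, 131.6]
wrist_force: [-0.4, 0.6, -4.8]
gripper_width: 0.0426
grip_force: 62.6
```

Emit:
servo_tool --targets '[[[0,0,-0.1215,0,0,0,0],[0,0,-0.1215,0,0,0,0],[0,0,-0.1215,0,0,0,0],[0,0,-0.1215,0,0,0,0],[0,0,-0.1215,0,0,0,0],[0,0,-0.1215,0,0,0,0],[0,0,-0.1215,0,0,0,0],[0,0,0,-0.019,0.036,0,0],[0,0,0,-0.019,0.036,0,0],[0,0,0,-0.019,0.036,0,0]]]'

```text
time: 21.45
eef_pos: [0.5644, -0.263, 0.2076]
tool_rot: [180.0, -0.0, 179.8]
wrist_force: [1.2, -0.9, -4.9]
gripper_width: 0.0432
grip_force: 62.8
```

Emit:
servo_tool --targets '[[[0,0,0,-0.019,0.036,0,0],[0,0,0,-0.019,0.036,0,0],[0,0,0,-0.019,0.036,0,0],[0,0,0,-0.019,0.036,0,0],[0,0,0,-0.019,0.036,0,0],[0,0,0,0,0,0,0],[0,0,0,0,0,0,0],[0,0,0,0,0,0,0]]]'

```text
time: 22.12
eef_pos: [0.6593, -0.0838, 0.2074]
tool_rot: [-180.0, -0.1, -180.0]
wrist_force: [-0.0, -1.1, -4.5]
gripper_width: 0.0431
grip_force: 63.2
```

Run:
```python
from h import *
im,d,C,o=look('wrist',['mallet','lock_pin','cradle'],'w5.png')
m=(C[...,2]>.004)&(C[...,2]<.02)&(C[...,1]>-.12)&(C[...,1]<.15)&(C[...,0]>.43)&(C[...,0]<.72)
print(rect(C[m]))
go(.681,-.0505,.125,180)
```

```text
mallet 0.61 [280. 281.] 13014 ztop 0.236 rect c [657.6 -83.5] sz [44.7 44. ] ang 0.0
cradle 0.6 [379.  96.] 10630 ztop 0.104 rect c [598.4   5.5] sz [141.5 104.6] ang 85.9
((595.8714599609375, 7.3008880615234375), (247.97731018066406, 194.1294403076172), 0.10145170986652374)
pose [ 0.6593 -0.0855  0.2078] yaw 179.8 tool delta now [-0.0216  0.0351  0.0828] turn rz -0.0028
```

View pics/w5.png

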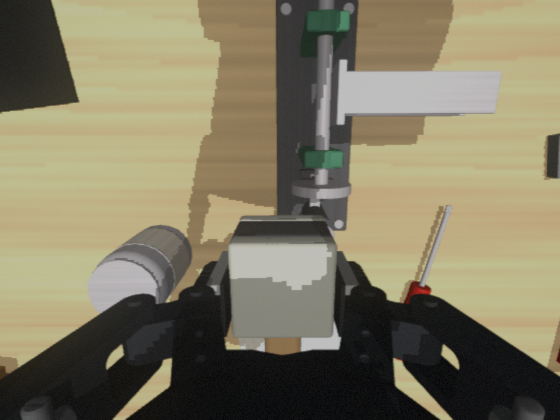

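Emit:
servo_tool --targets '[[[0,0,0,-0.012,0.0175,0.02,0],[0,0,0,-0.012,0.0175,0.02,0],[0,0,0,0,0,0.02,0],[0,0,0,0,0,0.018,0],[0,0,0,0,0,0,0],[0,0,0,0,0,0,0],[0,0,0,0,0,0,0]]]'

```text
time: 22.9
eef_pos: [0.6847, -0.0501, 0.131]
tool_rot: [-180.0, 0.1, 179.9]
wrist_force: [0.4, -0.4, -3.1]
gripper_width: 0.043
grip_force: 63.1
```

Emit:
servo_tool --targets '[[[0,0,0,0,0,0.015,0],[0,0,0,0,0,0.01,0],[0,0,0,0,0,0.005,0],[0,0,0,0,0,0,0],[0,0,0,0,0,0,0]]]'

```text
time: 23.32
eef_pos: [0.6853, -0.0497, 0.1012]
tool_rot: [-179.9, 0.2, 179.9]
wrist_force: [2.4, -2.0, 1.7]
gripper_width: 0.0433
grip_force: 63.8
```

Emit:
servo_tool --targets '[[[0,0,0,0,0,0.002,0],[0,0,0,0,0,0.002,0],[0,0,0,0,0,0,0],[0,0,0,0,0,0,0]]]'

```text
time: 23.65
eef_pos: [0.6856, -0.0496, 0.1002]
tool_rot: [-179.9, 0.3, 180.0]
wrist_force: [-0.4, -1.5, 14.1]
gripper_width: 0.0427
grip_force: 65.7
```

Emit:
servo_tool --targets '[[[0,0,0,0,0,0.003,0],[0,0,0,0,0,0,0],[0,0,0,0,0,0,0]]]'

```text
time: 23.9
eef_pos: [0.6858, -0.0497, 0.0999]
tool_rot: [-179.9, 0.4, 180.0]
wrist_force: [-3.9, -0.4, 24.9]
gripper_width: 0.0434
grip_force: 66.9
```

Emit:
servo_tool --targets '[[[0,0,0,0,0,-0.02,0],[0,0,0,0,0,-0.04,0],[0,0,0,0.02,-0.035,-0.01,0],[0,0,0,0.02,-0.035,-0.01,0],[0,0,0,0,0,0,0],[0,0,0,0,0,0,0]]]'

```text
time: 24.4
eef_pos: [0.6417, -0.1203, 0.1726]
tool_rot: [180.0, -0.2, 179.8]
wrist_force: [-0.4, 0.9, -4.3]
gripper_width: 0.0428
grip_force: 63.4
```

Run:
```python
from h import *
for c in('side','scene'):
    im,d,C,o=look(c,['lock_pin','mallet','cradle'],None,.15)
    m=(abs(C[...,0]-.6805)<.008)&(abs(C[...,1]+.0505)<.008)&(C[...,2]>.06)&(C[...,2]<.11)
    print(c,m.sum(),np.round(np.percentile(C[m][:,2],[10,50,90,98]),4) if m.sum() else '')
im,d,C,o=look('wrist',['lock_pin','mallet'],None,.15)
m=(abs(C[...,0]-.6805)<.008)&(abs(C[...,1]+.0505)<.008)&(C[...,2]>.06)&(C[...,2]<.11)
print(c,m.sum(),np.round(np.percentile(C[m][:,2],[10,50,90,98]),4) if m.sum() else '')
go(.5087,-.3717,.2)
```

```text
mallet 0.86 [353. 196.] 751 ztop 0.202 rect c [ 636.4 -137.3] sz [37.6 81.9] ang 17.4
cradle 0.65 [291. 211.] 1049 ztop 0.105 rect c [597.5   4.6] sz [144.7 103.3] ang 86.4
side 10 [0.0641 0.0715 0.0831 0.0844]
lock_pin 0.44 [225. 324.] 444 ztop 0.028 rect c [824.2  74.2] sz [19.5 97.7] ang 79.5
mallet 0.94 [199. 208.] 578 ztop 0.2 rect c [ 656.3 -117. ] sz [47.7 25.6] ang 74.4
mallet 0.62 [396. 270.] 1117 ztop 0.019 rect c [424.9 331.8] sz [163.3  48.9] ang 85.0
cradle 0.76 [271. 220.] 1562 ztop 0.105 rect c [600.5   7.3] sz [137.3 103.3] ang 86.3
scene 33 [0.0808 0.0841 0.0864 0.0873]
lock_pin 0.57 [368. 259.] 564 ztop 0.086 rect c [662.4 -63.1] sz [65.8 16.6] ang 40.8
mallet 0.69 [279. 277.] 12966 ztop 0.201 rect c [ 642.3 -117.7] sz [44.1 44.4] ang 89.8
scene 334 [0.0834 0.0844 0.0854 0.0858]
pose [ 0.6441 -0.1186  0.1724] yaw 180.0 tool delta now [ 0.1353 -0.2531 -0.0275]
```

Emit:
servo_tool --targets '[[[0,0,0,0.019,-0.036,-0.005,0],[0,0,0,0.019,-0.036,-0.005,0],[0,0,0,0.019,-0.036,-0.005,0],[0,0,0,0.019,-0.036,0,0],[0,0,0,0.019,-0.036,0,0],[0,0,0,0.019,-0.036,0,0],[0,0,0,0.019,-0.036,0,0],[0,0,0.1215,0,0,0,0],[0,0,0.1215,0,0,0,0],[0,0,0.1215,0,0,0,0]]]'

```text
time: 25.78
eef_pos: [0.5101, -0.372, 0.1876]
tool_rot: [180.0, -0.0, 158.6]
wrist_force: [-0.5, -0.2, -4.0]
gripper_width: 0.043
grip_force: 63.8
```

Emit:
servo_tool --targets '[[[0,0,0.1215,0,0,0.01,0],[0,0,0.1215,0,0,0.01,0],[0,0,0.1215,0,0,0.01,0],[0,0,0.1215,0,0,0.01,0],[0,0,0.1215,0,0,0.01,0],[0,0,0.1215,0,0,0.01,0],[0,0,0.1215,0,0,0.01,0],[0,0,0.1215,0,0,0.01,0],[0,0,0.1215,0,0,0.01,0],[0,0,0.1215,0,0,0.01,0]]]'

```text
time: 26.62
eef_pos: [0.511, -0.3709, 0.0874]
tool_rot: [180.0, 0.0, 89.1]
wrist_force: [1.0, -1.4, -4.2]
gripper_width: 0.0427
grip_force: 63.9
```

Emit:
servo_tool --targets '[[[0,0,0.1215,0,0,0,0],[0,0,0.1215,0,0,0,0],[0,0,0,0,0,0,0],[0,0,0,0,0,0,0]]]'

```text
time: 26.95
eef_pos: [0.511, -0.371, 0.0878]
tool_rot: [180.0, 0.0, 75.7]
wrist_force: [-0.0, -1.5, -3.9]
gripper_width: 0.0429
grip_force: 63.8
```

Run:
```python
from h import *
im,d,C,o=look('wrist',['mallet','pad'],None,.15)
go(.5115,-.3665,.0205,75.6)
```

```text
mallet 0.88 [282. 279.] 13047 ztop 0.117 rect c [ 510.4 -369.8] sz [44.7 44.1] ang 75.6
pad 0.92 [288. 186.] 16756 ztop 0.006 rect c [ 512.3 -365.1] sz [120.3 119.7] ang 6.8
pose [ 0.5109 -0.371   0.0879] yaw 75.6 tool delta now [ 0.0045 -0.0006  0.0674] turn rz 0.0006
```

Emit:
servo_tool --targets '[[[0,0,0,0.0045,0,0.025,0],[0,0,0,0,0,0.025,0],[0,0,0,0,0,0.015,0],[0,0,0,0,0,0,0],[0,0,0,0,0,0,0]]]'

```text
time: 27.52
eef_pos: [0.5119, -0.3665, 0.0224]
tool_rot: [-180.0, -0.0, 75.6]
wrist_force: [0.2, -0.2, -3.7]
gripper_width: 0.0429
grip_force: 65.8
```

Emit:
servo_tool --targets '[[[0,0,0,0,0,0.002,0],[0,0,0,0,0,0,0],[0,0,0,0,0,0,90],[0,0,0,0,0,0,90],[0,0,0,0,0,0,90],[0,0,0,0,0,0,90],[0,0,0,0,0,-0.04,90],[0,0,0,0,0,-0.04,90],[0,0,0,0,0,-0.04,90],[0,0,0,0,0,-0.04,90]]]'

```text
time: 28.35
eef_pos: [0.5117, -0.3664, 0.1828]
tool_rot: [180.0, 0.0, 75.5]
wrist_force: [0.6, -0.7, -0.4]
gripper_width: 0.0767
grip_force: 0.0
```

Emit:
servo_tool --targets '[[[0,0,-0.082,0,0,-0.03,90],[0,0,-0.082,0,0,0,90],[0,0,0,0.0385,-0.009,0,90],[0,0,0,0.0385,-0.009,0,90],[0,0,0,0.0385,-0.009,0,90],[0,0,0,0.0385,-0.009,0,90],[0,0,0,0.0385,-0.009,0,90],[0,0,0,0.0385,-0.009,0,90],[0,0,0,0.0385,-0.009,0,90],[0,0,0,0.0385,-0.009,0,90]]]'

```text
time: 29.18
eef_pos: [0.4668, -0.0517, 0.2113]
tool_rot: [179.9, 0.0, 84.9]
wrist_force: [1.3, 0.3, 0.8]
gripper_width: 0.0771
grip_force: 0.0
```

Emit:
servo_tool --targets '[[[0,0,0,0.0385,-0.009,0,90],[0,0,0,0.0385,-0.009,0,90],[0,0,0,0.0385,-0.009,0,90],[0,0,0,0.0385,-0.009,0,90],[0,0,0,0.0385,-0.009,0,90],[0,0,0,0.0385,-0.009,0,90],[0,0,0,0.0385,-0.009,0,90],[0,0,0,0,0,0,90],[0,0,0,0,0,0,90],[0,0,0,0,0,0,90]]]'

```text
time: 30.02
eef_pos: [0.4284, 0.2203, 0.2109]
tool_rot: [180.0, 0.1, 85.0]
wrist_force: [0.4, -0.4, -0.0]
gripper_width: 0.0766
grip_force: 0.0
```

Run:
```python
from h import *
im,d,C,o=look('wrist',['tray_b'])
look('side',['mallet','pad'])
go(.424,.33,.2,85)
```

```text
tray_b 0.97 [442. 104.] 6212 ztop 0.017 rect c [606.  289.5] sz [ 47.7 164.2] ang 10.9
tray_b 0.91 [265.  79.] 7642 ztop 0.017 rect c [422.2 327.6] sz [157.7  45.9] ang 85.3
tray_b 0.85 [100.  30.] 8055 ztop 0.017 rect c [277.9 400.9] sz [164.7  47.4] ang 15.7
mallet 0.68 [322. 354.] 1200 ztop 0.05 rect c [ 510.3 -366.5] sz [44.  43.7] ang 76.1
pad 0.95 [319. 363.] 2070 ztop 0.008 rect c [ 511.2 -365.3] sz [119.  120.4] ang 6.3
pose [0.4289 0.2193 0.2107] yaw 84.8 tool delta now [ 0.1098 -0.0149  0.0107] turn rz -0.0038
```

Emit:
servo_tool --targets '[[[0,0,0,0.0367,-0.0054,0.01,90],[0,0,0,0.0367,-0.0054,0.01,90],[0,0,0,0.0367,-0.0054,0.01,90],[0,0,0,0,0,0.04,90],[0,0,0,0,0,0.04,90],[0,0,0,0,0,0.04,90],[0,0,0,0,0,0,90],[0,0,0,0,0,0,90],[0,0,0,0,0,0,90]]]'

```text
time: 31.02
eef_pos: [0.4238, 0.3319, 0.0623]
tool_rot: [179.9, -0.1, 84.9]
wrist_force: [0.8, 0.4, 0.2]
gripper_width: 0.0766
grip_force: 0.0
```

Run:
```python
from h import *
im,d,C,o=look('wrist',['tray_b'])
go(.4224,.3305,.0005,85.3)
```

```text
tray_b 0.85 [278. 218.] 17403 ztop 0.016 rect c [422.2 330.1] sz [165.4  46.3] ang 85.5
tray_b 0.73 [ 82. 130.] 15186 ztop 0.016 rect c [299.2 407.4] sz [120.1  46.5] ang 15.8
tray_b 0.58 [528. 237.] 6749 ztop 0.016 rect c [589.5 302.8] sz [ 29.1 134.3] ang 7.4
pose [0.4244 0.3325 0.0634] yaw 84.9 tool delta now [-0.0024 -0.0021  0.0629] turn rz -0.0074
```

Emit:
servo_tool --targets '[[[0,0,-0.01,-0.0024,-0.0021,0.02,90],[0,0,0,0,0,0.02,90],[0,0,0,0,0,0.02,90],[0,0,0,0,0,0.0035,90],[0,0,0,0,0,0,90],[0,0,0,0,0,0,0],[0,0,0,0,0,0,0],[0,0,0,0,0,0,0],[0,0,0,0,0,0,0],[0,0,0,0,0,0,0]]]'

```text
time: 31.95
eef_pos: [0.4215, 0.3304, -0.0008]
tool_rot: [179.8, -0.1, 85.5]
wrist_force: [0.1, -0.8, 6.2]
gripper_width: 0.0443
grip_force: 62.8
```

Emit:
servo_tool --targets '[[[0,0,0,0,0,0,0],[0,0,0,0,0,0,0],[0,0,0,0,0,-0.02,0],[0,0,0,0,0,-0.03,0],[0,0,0,0,0,-0.04,0],[0,0,0,0,0,-0.03,0],[0,0,0,0,0,0,0],[0,0,0,0,0,0,0]]]'

```text
time: 32.62
eef_pos: [0.421, 0.3303, 0.1196]
tool_rot: [179.7, -0.2, 85.5]
wrist_force: [-0.6, 0.4, -3.0]
gripper_width: 0.0446
grip_force: 62.3
```

Run:
```python
from h import *
o=ctrl.get_obs();print(o['eef_pos'],o['gripper_width'],o['wrist_force'])
im,d,C,o=look('wrist',['tray_b','bush0'])
p,R=pose()
for t,pr,m,P in o:
  if 'tray' in t and abs(np.median(P[:,0])-.42)<.06: print('rel',np.round((P-p)@R,3).mean(0))
go(.606,.2895,.1,100.8)
```

```text
[0.42100926 0.33027078 0.11962745] 0.044568378594399854 [-0.62464992  0.43265219 -2.99793725]
tray_b 0.98 [282. 209.] 28538 ztop 0.137 rect c [421.9 352.4] sz [121.   46.5] ang 85.5
tray_b 0.82 [492. 230.] 7697 ztop 0.017 rect c [605.5 289.3] sz [ 47.8 165.1] ang 10.9
tray_b 0.71 [101. 138.] 13198 ztop 0.016 rect c [277.7 401. ] sz [165.3  46.5] ang 16.0
bush0 0.94 [497. 171.] 888 ztop 0.026 rect c [593.5 351.2] sz [18.3 21.2] ang 31.9
bush0 0.91 [502. 206.] 897 ztop 0.026 rect c [600.  320.9] sz [19.7 19.2] ang 89.3
bush0 0.91 [511. 308.] 703 ztop 0.026 rect c [615.5 226. ] sz [20.1 19.1] ang 68.4
bush0 0.8 [506. 276.] 750 ztop 0.026 rect c [609.3 259.3] sz [20.1 19.8] ang 57.3
bush0 0.59 [503. 241.] 715 ztop 0.026 rect c [604.6 290.5] sz [19.6 19. ] ang 29.2
rel [ 0.03189807  0.00161192 -0.02011339]
pose [0.4184 0.3287 0.1158] yaw 85.5 tool delta now [-0.0243  0.1901  0.0153] turn rz -0.2671
```

Emit:
servo_tool --targets '[[[0,0,-0.087,0,0,0,0],[0,0,-0.087,0,0,0,0],[0,0,-0.087,0,0,0,0],[0,0,0,-0.0146,0.0355,0,0],[0,0,0,-0.0146,0.0355,0,0],[0,0,0,-0.0146,0.0355,0,0],[0,0,0,-0.0146,0.0355,0,0],[0,0,0,-0.0146,0.0355,0,0],[0,0,0,0,0,0.015,0],[0,0,0,0,0,0.015,0]]]'

```text
time: 33.6
eef_pos: [0.61, 0.2887, 0.0847]
tool_rot: [-180.0, 0.0, 100.3]
wrist_force: [-1.4, 0.2, -2.2]
gripper_width: 0.0449
grip_force: 62.4
```

Emit:
servo_tool --targets '[[[0,0,0,0,0,0,0],[0,0,0,0,0,0,0],[0,0,0,0,0,0,0],[0,0,0,0,0,0,0]]]'

```text
time: 33.93
eef_pos: [0.6076, 0.2903, 0.0876]
tool_rot: [180.0, -0.0, 100.5]
wrist_force: [-0.2, 0.0, -2.0]
gripper_width: 0.0441
grip_force: 62.4
```

Run:
```python
from h import *
ctrl.camera('wrist')
im,d,p,R=snap('wrist','w6.png'); C=cloud('wrist',d,p,R)
for lo,hi in((.07,.13),(.012,.02)):
    m=(C[...,2]>lo)&(C[...,2]<hi)&(abs(C[...,0]-.606)<.06)&(C[...,1]>.15)&(C[...,1]<.42)
    m=cv2.morphologyEx(m.astype(np.uint8),cv2.MORPH_OPEN,np.ones((5,5)))>0
    print(lo,m.sum(),rect(C[m]), np.percentile(C[m][:,2],[5,50,95]))
go(.606,.2892,.0142,100.4)
```

```text
0.07 31784 ((602.9810791015625, 312.03521728515625), (72.0223617553711, 121.4778060913086), 10.444594383239746) [0.10310775 0.10419478 0.11739606]Traceback (most recent call last):
  File "<stdin>", line 7, in <module>
    return _quantile_unchecked(
        a, q, axis, out, overwrite_input, method, keepdims, weights)
    return _ureduce(a,
                    func=_quantile_ureduce_func,
    ...<5 lines>...
                    overwrite_input=overwrite_input,
                    method=method)
    r = func(a, **kwargs)
    result = _quantile(arr,
                       quantiles=q,
    ...<2 lines>...
                       out=out,
                       weights=wgt)
    slices_having_nans = np.isnan(arr[-1, ...])
                                  ~~~^^^^^^^^^
IndexError: index -1 is out of bounds for axis 0 with size 0
```

View pics/w6.png

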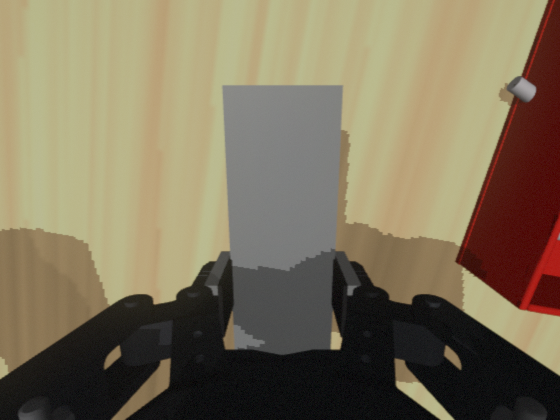

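Run:
```python
from h import *
im,d,p,R=snap('wrist'); C=cloud('wrist',d,p,R)
m=(C[...,2]>p[2]+.01)&(C[...,2]<p[2]+.022)&(np.indices(d.shape)[0]<235)&(np.indices(d.shape)[1]>200)&(np.indices(d.shape)[1]<360)
L=(C[m]-p)@R; print('local range',np.percentile(L,[1,99],0).round(4))
go(.606,.2892,.0142,100.4)
```

```text
local range [[ 0.0234 -0.0231 -0.0175]
 [ 0.0823  0.0219 -0.0146]]
pose [0.6077 0.2903 0.0882] yaw 100.5 tool delta now [-0.0008 -0.002   0.074 ] turn rz 0.0014
```

Emit:
servo_tool --targets '[[[0,0,0,-0.0012,-0.0014,0.02,0],[0,0,0,0,0,0.02,0],[0,0,0,0,0,0.016,0],[0,0,0,0,0,0,0],[0,0,0,0,0,0,0],[0,0,0,0,0,0,0]]]'

```text
time: 34.58
eef_pos: [0.6073, 0.2889, 0.0325]
tool_rot: [179.9, -0.0, 100.5]
wrist_force: [0.6, -0.4, -1.3]
gripper_width: 0.0448
grip_force: 62.4
```

Emit:
servo_tool --targets '[[[0,0,0,0,0,0.004,0],[0,0,0,0,0,0.004,0],[0,0,0,0,0,0.004,0],[0,0,0,0,0,0,0],[0,0,0,0,0,0,0]]]'

```text
time: 35.0
eef_pos: [0.6062, 0.2884, 0.0189]
tool_rot: [-180.0, 0.0, 100.5]
wrist_force: [-1.1, -0.2, -1.4]
gripper_width: 0.0448
grip_force: 62.5
```

Emit:
servo_tool --targets '[[[0,0,0,0,0,0.002,0],[0,0,0,0,0,0.002,0],[0,0,0,0,0,0,0],[0,0,0,0,0,0,90],[0,0,0,0,0,0,90],[0,0,0,0,0,0,90],[0,0,0,0,0,0,90],[0,0,0,0,0,0,90]]]'

```text
time: 35.67
eef_pos: [0.6067, 0.2886, 0.0155]
tool_rot: [180.0, 0.0, 100.5]
wrist_force: [-0.3, 0.6, -0.1]
gripper_width: 0.0769
grip_force: 0.0
```

Run:
```python
from h import *
im,d,p,R=snap('wrist'); C=cloud('wrist',d,p,R)
m=(C[...,2]>p[2]+.005)&(C[...,2]<.036)&(np.indices(d.shape)[1]>200)&(np.indices(d.shape)[1]<360)&(abs(C[...,0]-.606)<.06)&(C[...,1]>.28)
print('z',np.percentile(C[m][:,2],[2,50,98]),'local',((C[m]-p)@R).round(4).max(0),((C[m]-p)@R).round(4).min(0))
go(.606,.289,-.001,100.4)
look('scene',['tray_b'])
```

```text
z [0.02919547 0.03047384 0.03173894] local [ 0.0826  0.022  -0.0127] [-0.0126 -0.0243 -0.0176]
pose [0.6066 0.2885 0.0154] yaw 100.4 tool delta now [ 0.0006 -0.0005  0.0164] turn rz 0.0008
tray_b 0.7 [351. 317.] 103 ztop 0.016 rect c [629.3 294.8] sz [  3. 151.] ang 10.7
tray_b 0.63 [448. 245.] 963 ztop 0.019 rect c [279.7 401.3] sz [165.7  46.4] ang 15.6
tray_b 0.58 [352. 306.] 1040 ztop 0.034 rect c [627.7 293.4] sz [ 87.1 163.8] ang 11.3
```

Emit:
servo_tool --targets '[[[0,0,0,0.0005,-0.0005,0.009,90],[0,0,0,0,0,0.0075,90],[0,0,0,0,0,0,90],[0,0,0,0,0,0,0],[0,0,0,0,0,0,0],[0,0,0,0,0,0,0],[0,0,0,0,0,0,0],[0,0,0,0,0,0,0],[0,0,0,0,0,0,0],[0,0,0,0,0,0,0]]]'

```text
time: 36.65
eef_pos: [0.6063, 0.289, -0.0012]
tool_rot: [179.9, -0.0, 100.4]
wrist_force: [0.9, 0.9, -1.0]
gripper_width: 0.0452
grip_force: 63.4
```

Run:
```python
from h import *
for c in('scene','side'):
    im,d,p,R=snap(c); C=cloud(c,d,p,R)
    X,Y,Z=C[...,0],C[...,1],C[...,2]
    m=(Z>.098)&(Z<.107)&(abs(X-.567)<.03)&(Y>-.04)&(Y<.1); print(c,'fork',m.sum(),np.round(np.median(Z[m]),4),rect(C[m]))
    m=(Z>.078)&(Z<.094)&(X>.42)&(X<.5)&(Y>.03)&(Y<.1); print('peg',m.sum(),rect(C[m]),np.percentile(Z[m],95))
    m=(Z>.075)&(Z<.09)&(abs(X-.6805)<.012)&(abs(Y+.05)<.014); print('pin',m.sum(),rect(C[m]))
    m=(Z>.072)&(Z<.092)&(X>.5)&(X<.63)&(Y<-.035)&(Y>-.07); print('shaft',m.sum(),rect(C[m]))
    m=(Z>.004)&(Z<.014)&(X>.44)&(X<.72)&(Y<.0)&(Y>-.1); print('base',m.sum(),rect(C[m]))
go(.606,.289,-.001,100.4)
```

```text
scene fork 446 0.1022 ((564.0809326171875, 18.802650451660156), (45.44812774658203, 119.27622985839844), 3.5192883014678955)
peg 152 ((465.2261962890625, 54.288150787353516), (34.75403594970703, 72.78878784179688), 76.45699310302734) 0.08996155847961085
pin 58 ((682.0017700195312, -48.49483108520508), (23.373855590820312, 20.35677146911621), 45.518280029296875)
shaft 156 ((564.1792602539062, -50.65326690673828), (128.2916717529297, 31.310466766357422), 0.015364100225269794)
base 983 ((586.4365234375, -48.81173324584961), (96.79798126220703, 262.5148620605469), 89.8005599975586)
side fork 310 0.1031 ((561.3724365234375, 19.910804748535156), (43.24201202392578, 120.07547760009766), 3.7808034420013428)
peg 133 ((462.6949157714844, 50.917213439941406), (33.54669952392578, 67.12028503417969), 81.99783325195312) 0.0895286200359446
pin 61 ((679.5096435546875, -51.457881927490234), (21.4869327545166, 23.193082809448242), 17.7487735748291)
shaft 309 ((565.0465087890625, -51.67982482910156), (129.5875244140625, 32.51116180419922), 0.10374154150485992)
base 1457 ((572.5634765625, -48.64626693725586), (263.7371520996094, 95.72379302978516), 0.6714563965797424)
pose [ 0.6064  0.289  -0.0012] yaw 100.4 tool delta now [ 0.0001 -0.0003 -0.0002] turn rz 0.0009
```

Run:
```python
from h import *
c=ctrl.get_calibration('wrist'); T=np.array(c['tool_from_camera'])
def bp(u,v,p,R,z):
    r=np.array([(u-c['cx'])/c['fx'],(v-c['cy'])/c['fy'],1.]); r=R@(T[:3,:3]@r); o=R@T[:3,3]+p
    return o+r*(z-o[2])/r[2]
def tool(p,rpy): return np.array(p),Ro.from_euler('xyz',rpy,degrees=True).as_matrix()
im=cv2.imread('pics/w4.png').astype(int); P4=tool([.53634,-.11369,.22718],[179.994,-.055,89.908])
br=(im.min(2)>120)
for v in (5,30,60,90,105):
    u=np.where(br[v,290:360])[0]+290
    if len(u): a,b=bp(u[0],v,*P4,.102),bp(u[-1]+1,v,*P4,.102); print(v,u[0],u[-1],a.round(4)[:2],b.round(4)[:2],'mid',((a+b)/2).round(4)[:2])
im=cv2.imread('pics/w5.png').astype(int); P5=tool([.6593,-.0845,.2077],[180,-.05,179.9])
br=(im.min(2)>120)
for u in (370,400,430,460,485):
    v=np.where(br[60:130,u])[0]+60
    if len(v): a,b=bp(u,v[0],*P5,.102),bp(u,v[-1]+1,*P5,.102); print(u,v[0],v[-1],a.round(4)[:2],b.round(4)[:2],'mid',((a+b)/2).round(4)[:2])
v=92; u=np.where(br[v,340:540])[0]+340; print(u[0],u[-1],bp(u[0],v,*P5,.102).round(4),bp(u[-1]+1,v,*P5,.102).round(4))
```

```text
5 290 359 [0.542  0.0435] [0.5949 0.0433] mid [0.5685 0.0434]
30 290 359 [0.5421 0.0266] [0.596  0.0264] mid [0.569  0.0265]
60 290 359 [0.5422 0.0055] [0.5973 0.0053] mid [0.5697 0.0054]
90 290 359 [ 0.5422 -0.0167] [ 0.5987 -0.0168] mid [ 0.5705 -0.0167]
105 298 337 [ 0.5488 -0.0281] [ 0.5814 -0.0282] mid [ 0.5651 -0.0282]
370 71 114 [ 0.5516 -0.0202] [ 0.5825 -0.018 ] mid [ 0.567  -0.0191]
400 71 114 [0.5516 0.0019] [0.5826 0.0049] mid [0.5671 0.0034]
430 71 129 [0.5517 0.024 ] [0.5937 0.0291] mid [0.5727 0.0266]
460 60 129 [0.5443 0.045 ] [0.5937 0.0523] mid [0.569  0.0487]
485 60 129 [0.5444 0.0633] [0.5938 0.0716] mid [0.5691 0.0674]
340 539 [ 0.566  -0.0416  0.102 ] [0.5664 0.1082 0.102 ]
```

Emit:
servo_tool --targets '[[[0,0,0,0,0,-0.01,0],[0,0,0,0,0,-0.02,0],[0,0,0,0,0,-0.03,0],[0,0,0,0,0,-0.03,0],[0,0,0,0,0,-0.03,0],[0,0,0,0,0,-0.03,0],[0,0,0,0,0,-0.02,0],[0,0,0,0,0,0,0],[0,0,0,0,0,0,0],[0,0,0,0,0,0,0]]]'

```text
time: 37.58
eef_pos: [0.6038, 0.2882, 0.1663]
tool_rot: [-179.7, 0.1, 100.5]
wrist_force: [-0.3, 0.2, -7.2]
gripper_width: 0.0451
grip_force: 63.0
```

Emit:
servo_tool --targets '[[[0,0,0.0915,0,0,0,0],[0,0,0.0915,0,0,0,0],[0,0,0,-0.03,-0.0127,0,0],[0,0,0,-0.03,-0.0127,0.01,0],[0,0,0,-0.03,-0.0127,0.02,0],[0,0,0,0,0,0.03,0],[0,0,0,0,0,0.02,0],[0,0,0,0,0,0,0],[0,0,0,0,0,0,0],[0,0,0,0,0,0,0]]]'

```text
time: 38.42
eef_pos: [0.5684, 0.1993, 0.089]
tool_rot: [180.0, -0.0, 90.0]
wrist_force: [0.3, 0.6, -1.2]
gripper_width: 0.0454
grip_force: 65.7
```

Emit:
servo_tool --targets '[[[0,0,0,0,0,0,0],[0,0,0,0,0,0,0]]]'

```text
time: 38.58
eef_pos: [0.5693, 0.1996, 0.0906]
tool_rot: [179.8, -0.0, 90.0]
wrist_force: [-0.6, -0.4, -1.4]
gripper_width: 0.0455
grip_force: 65.7
```

Run:
```python
from h import *
for c in('scene','side'):
    im,d,p,R=snap(c,'in_%s.png'%c); C=cloud(c,d,p,R); X,Y,Z=C[...,0],C[...,1],C[...,2]
    print(p)
    m=(abs(X-.566)<.032)&(abs(Y-.19)<.1)&(Z>.05)&(Z<.115); print(c,m.sum(),np.percentile(C[m],[1,50,99],0).round(3))
    m=(Z>.098)&(Z<.107)&(abs(X-.567)<.025)&(Y>-.025)&(Y<.09); print('fork',m.sum(),rect(C[m]),np.percentile(Z[m],[5,50,95]))
a=cv2.imread('pics/in_scene.png')[150:300,180:380];b=cv2.imread('pics/in_side.png')[120:270,210:410]
cv2.imwrite('pics/in.png',cv2.resize(np.hstack([a,b]),None,fx=2,fy=2,interpolation=cv2.INTER_CUBIC))
go(.566,.19,.064,90)
```

```text
[0.56934746 0.1996451  0.09064439]
scene 82 [[0.548 0.121 0.103]
 [0.592 0.228 0.112]
 [0.597 0.282 0.115]]
fork 385 ((567.2720947265625, 27.436798095703125), (104.07911682128906, 33.779571533203125), 88.9076156616211) [0.09945365 0.10247984 0.10549317]
[0.56909202 0.19954703 0.09051277]
side 69 [[0.536 0.116 0.096]
 [0.547 0.123 0.11 ]
 [0.592 0.28  0.115]]
fork 257 ((564.7919311523438, 28.033472061157227), (105.32218170166016, 30.674692153930664), 89.92882537841797) [0.10113668 0.10306783 0.10498136]
pose [0.5688 0.1994 0.0903] yaw 90.0 tool delta now [-0.0095 -0.0028  0.0263] turn rz -0.0001
```

View pics/in.png

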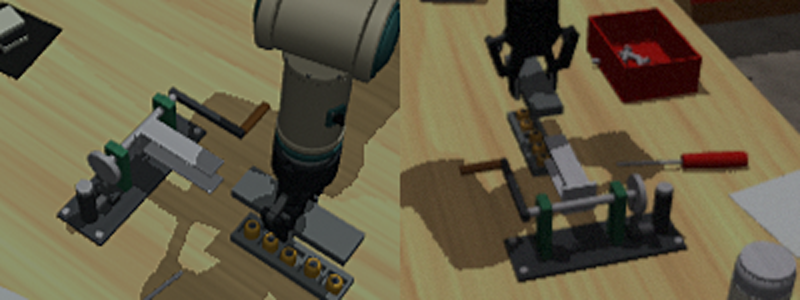

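Emit:
servo_tool --targets '[[[0,0,0,0,0,-0.03,0],[0,0,0,0,0,-0.03,0],[0,0,0,0,-0.037,0,0],[0,0,0,0,-0.037,0,0],[0,0,0,0,-0.037,0,0],[0,0,0,0,-0.037,0,0],[0,0,0,0,0,0,0],[0,0,0,0,0,0,0],[0,0,0,0,0,0,0],[0,0,0,0,0,0,0]]]'

```text
time: 39.52
eef_pos: [0.4216, 0.1994, 0.1496]
tool_rot: [179.8, -0.0, 90.0]
wrist_force: [0.2, 0.4, -1.7]
gripper_width: 0.0451
grip_force: 65.9
```

Run:
```python
from h import *
ctrl.camera('wrist'); im,d,C,o=look('wrist',['tray_a','bush0'],'w7.png')
p,R=pose()
for t,pr,m,P in o:
  L=(P-p)@R
  if 'tray' in t: print(np.percentile(L,[1,99],0).round(4))
go(.569,.2,.1,90)
look('scene',['tray_a','bush0'])
```

```text
tray_a 0.94 [439. 187.] 6640 ztop 0.017 rect c [569.8 201. ] sz [163.6  47.3] ang 89.8
tray_a 0.94 [279. 206.] 33295 ztop 0.182 rect c [420.6 227.1] sz [ 46.4 108.3] ang 0.1
tray_a 0.59 [29.  6.] 564 ztop 0.016 rect c [217.2 360.6] sz [28.   6.3] ang 4.0
tray_a 0.34 [448. 163.] 611 ztop 0.026 rect c [566.7 232.5] sz [19.5 19.9] ang 1.3
bush0 0.96 [455. 127.] 721 ztop 0.026 rect c [569.3 267.5] sz [20.9 19. ] ang 73.2
bush0 0.81 [446. 168.] 638 ztop 0.026 rect c [566.6 232.5] sz [20.2 19.3] ang 86.8
bush0 0.68 [438. 236.] 580 ztop 0.026 rect c [568.5 168.6] sz [19.8 18.7] ang 59.3
bush0 0.67 [445. 202.] 653 ztop 0.026 rect c [572.3 199.3] sz [20.3 18.8] ang 37.9
[[-0.0777  0.1259  0.1314]
 [ 0.083   0.1717  0.1467]]
[[-0.0219 -0.0226 -0.0338]
 [ 0.0814  0.0224 -0.031 ]]
[[ 0.1577 -0.2163  0.1321]
 [ 0.1677 -0.1792  0.148 ]]
[[0.0235 0.1356 0.1224]
 [0.0442 0.1629 0.1434]]
pose [0.4207 0.199  0.1486] yaw 89.9 tool delta now [0.0011 0.1483 0.0486] turn rz -0.0011
tray_a 0.74 [370. 209.] 870 ztop 0.183 rect c [422.7 200.5] sz [163.   49.5] ang 89.7
tray_a 0.61 [445. 245.] 911 ztop 0.019 rect c [281.6 402.1] sz [166.1  45.8] ang 15.8
tray_a 0.55 [322. 278.] 793 ztop 0.02 rect c [572.2 202.9] sz [ 47.6 163.3] ang 0.5
bush0 0.64 [335. 282.] 81 ztop 0.027 rect c [570.4 234. ] sz [18.7 15.4] ang 31.8
bush0 0.43 [315. 270.] 62 ztop 0.027 rect c [572.4 170. ] sz [14.4 16.1] ang 75.1
bush0 0.4 [346. 287.] 67 ztop 0.029 rect c [573.2 267.3] sz [11.6 13. ] ang 32.1
```

View pics/w7.png

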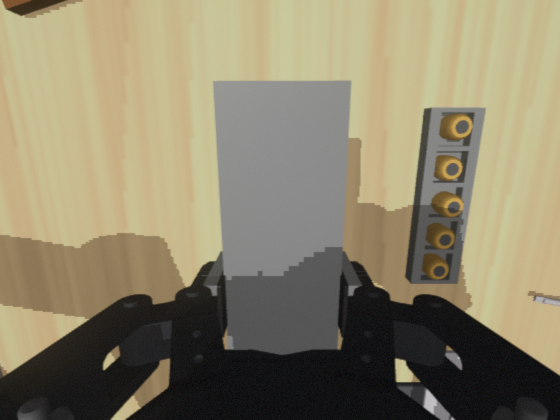

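Emit:
servo_tool --targets '[[[0,0,0,0,0,0.03,0],[0,0,0,0,0,0.04,0],[0,0,0,0,0,0.04,0],[0,0,0,0,0,0.025,0],[0,0,0,0,0,0.013,0],[0,0,0,0,0,0,0],[0,0,0,0,0,0,0],[0,0,0,0,0,0,90],[0,0,0,0,0,0,90],[0,0,0,0,0,0,90]]]'

```text
time: 40.7
eef_pos: [0.4204, 0.1992, 0.0011]
tool_rot: [179.9, -0.0, 90.0]
wrist_force: [-0.1, 1.4, 0.1]
gripper_width: 0.0766
grip_force: 0.0
```

Emit:
servo_tool --targets '[[[0,0,0,0,0,0,90],[0,0,0,0,0,0,90],[0,0,0,0,0,-0.03,90],[0,0,0,-0.01,0,-0.03,90],[0,0,0,-0.02,0,-0.03,90],[0,0,0,0,0,0,90],[0,0,0,0,0,0,90],[0,0,0,0,0,0,90]]]'

```text
time: 41.37
eef_pos: [0.4193, 0.169, 0.0905]
tool_rot: [-180.0, -0.0, 89.9]
wrist_force: [-1.0, 0.2, -0.1]
gripper_width: 0.0768
grip_force: 0.0
```

Run:
```python
from h import *
ctrl.camera('wrist'); im,d,C,o=look('wrist',['tray_b'])
go(.421,.199,0,90)
```

```text
tray_b 0.63 [282. 165.] 15323 ztop 0.017 rect c [419.8 199.2] sz [ 46.2 164. ] ang 0.2
tray_b 0.62 [487. 158.] 12032 ztop 0.017 rect c [569.8 201.4] sz [163.6  47.8] ang 89.9
pose [0.4187 0.1691 0.0895] yaw 90.0 tool delta now [0.0299 0.0026 0.0895] turn rz -0.0003
```

Emit:
servo_tool --targets '[[[0,0,0,0.015,0.0005,0.02,90],[0,0,0,0.015,0.0005,0.025,90],[0,0,0,0,0,0.025,90],[0,0,0,0,0,0.0195,90],[0,0,0,0,0,0,90],[0,0,0,0,0,0,0],[0,0,0,0,0,0,0],[0,0,0,0,0,0,0],[0,0,0,0,0,0,0],[0,0,0,0,0,0,0]]]'

```text
time: 42.35
eef_pos: [0.4217, 0.1992, 0.0023]
tool_rot: [179.8, -0.0, 90.0]
wrist_force: [1.1, 0.4, 4.0]
gripper_width: 0.0446
grip_force: 62.5
```

Emit:
servo_tool --targets '[[[0,0,0,0,0,0,0],[0,0,0,0,0,-0.02,0],[0,0,0,0,0,-0.03,0],[0,0,0,0,0,-0.02,0],[0,0,0,0,0.037,0,0],[0,0,0,0,0.037,0,0],[0,0,0,0,0.037,0,0],[0,0,0,0,0.037,0,0],[0,0,0,0,0,0,0],[0,0,0,0,0,0,0]]]'

```text
time: 43.18
eef_pos: [0.5705, 0.1985, 0.0706]
tool_rot: [180.0, 0.0, 89.9]
wrist_force: [0.2, 0.2, -2.4]
gripper_width: 0.0441
grip_force: 62.4
```

Emit:
servo_tool --targets '[[[0,0,0,0,0,0,0],[0,0,0,0,0,0,0],[0,0,0,0,0,0,0]]]'

```text
time: 43.43
eef_pos: [0.567, 0.1989, 0.071]
tool_rot: [-179.9, 0.0, 90.0]
wrist_force: [-0.3, 1.1, -2.3]
gripper_width: 0.0446
grip_force: 62.4
```

Run:
```python
from h import *
im,d,p,R=snap('wrist'); C=cloud('wrist',d,p,R)
m=(C[...,2]>p[2]+.01)&(C[...,2]<p[2]+.022)&(np.indices(d.shape)[0]<235)&(np.indices(d.shape)[1]>200)&(np.indices(d.shape)[1]<360)
L=(C[m]-p)@R; print('local range',np.percentile(L,[1,99],0).round(4))
go(.5697,.2014,.0142,90)
```

```text
local range [[ 0.0223 -0.0233 -0.0146]
 [ 0.0814  0.0217 -0.0117]]
pose [0.5673 0.1989 0.0712] yaw 90.0 tool delta now [0.0025 0.0024 0.057 ] turn rz -0.0001
```

Emit:
servo_tool --targets '[[[0,0,0,0.0028,0.0032,0.012,0],[0,0,0,0,0,0.014,0],[0,0,0,0,0,0.01,0],[0,0,0,0,0,0,0],[0,0,0,0,0,0,0],[0,0,0,0,0,0.004,0],[0,0,0,0,0,0.004,0],[0,0,0,0,0,0.004,0],[0,0,0,0,0,0,0],[0,0,0,0,0,0,0]]]'

```text
time: 44.32
eef_pos: [0.5716, 0.2016, 0.0229]
tool_rot: [-180.0, 0.0, 90.0]
wrist_force: [-0.8, -0.1, -1.5]
gripper_width: 0.044
grip_force: 62.5
```

Emit:
servo_tool --targets '[[[0,0,0,0,-0.0008,0.002,0],[0,0,0,0,0,0.002,0],[0,0,0,0,0,0.0015,0],[0,0,0,0,0,0,0]]]'

```text
time: 44.65
eef_pos: [0.5712, 0.2017, 0.0175]
tool_rot: [180.0, 0.0, 90.0]
wrist_force: [0.2, -0.4, -0.9]
gripper_width: 0.0446
grip_force: 62.4
```

Emit:
servo_tool --targets '[[[0,0,0,0,0,0,90],[0,0,0,0,0,0,90],[0,0,0,0,0,0,90],[0,0,0,0,0,0,90],[0,0,0,0,0,0,90]]]'

```text
time: 45.07
eef_pos: [0.5713, 0.2017, 0.0179]
tool_rot: [180.0, -0.0, 90.0]
wrist_force: [0.1, 0.6, -0.6]
gripper_width: 0.0768
grip_force: 0.0
```

Run:
```python
from h import *
im,d,p,R=snap('wrist'); C=cloud('wrist',d,p,R)
m=(C[...,2]>.024)&(C[...,2]<.036)&(np.indices(d.shape)[1]>210)&(np.indices(d.shape)[1]<350)&(abs(C[...,0]-.57)<.03)&(C[...,1]>.2)
print('z',np.percentile(C[m][:,2],[2,50,98]),'local',((C[m]-p)@R).round(4).max(0),((C[m]-p)@R).round(4).min(0))
go(.5697,.2014,-.0035,90)
```

```text
z [0.02918208 0.03045061 0.03170049] local [ 0.0817  0.0223 -0.0102] [-0.0017 -0.0242 -0.0152]
pose [0.5712 0.2017 0.0178] yaw 90.0 tool delta now [-0.0003 -0.0015  0.0213] turn rz -0.0006
```

Emit:
servo_tool --targets '[[[0,0,0,0,-0.001,0.008,90],[0,0,0,0,0,0.008,90],[0,0,0,0,0,0.0048,90],[0,0,0,0,0,0,90],[0,0,0,0,0,0,0],[0,0,0,0,0,0,0],[0,0,0,0,0,0,0],[0,0,0,0,0,0,0],[0,0,0,0,0,0,0],[0,0,0,0,0,0,0]]]'

```text
time: 45.95
eef_pos: [0.5708, 0.2019, -0.0021]
tool_rot: [179.9, -0.0, 90.0]
wrist_force: [-0.4, -0.3, 6.0]
gripper_width: 0.0454
grip_force: 69.0
```

Emit:
servo_tool --targets '[[[0,0,0,0,0,0,75],[0,0,0,0,0,0,75],[0,0,0,0,0,0,75],[0,0,0,0,0,0,0],[0,0,0,0,0,0,0],[0,0,0,0,0,0,0],[0,0,0,0,0,0,0],[0,0,0,0,0,0,0],[0,0,0,0,0,0,0],[0,0,0,0,0,0,0]]]'

```text
time: 46.78
eef_pos: [0.5709, 0.2019, -0.0021]
tool_rot: [179.9, -0.0, 90.0]
wrist_force: [-0.2, -0.0, 5.4]
gripper_width: 0.0453
grip_force: 67.8
```

Emit:
servo_tool --targets '[[[0,0,0,0,0,-0.001,0],[0,0,0,0,0,-0.002,0],[0,0,0,0,0,-0.003,0],[0,0,0,0,0,-0.004,0],[0,0,0,0,0,-0.004,0],[0,0,0,0,0,-0.003,0],[0,0,0,0,0,-0.002,0],[0,0,0,0,0,-0.001,0],[0,0,0,0,0,0,0],[0,0,0,0,0,0,0]]]'

```text
time: 47.62
eef_pos: [0.57, 0.2017, 0.0169]
tool_rot: [180.0, 0.0, 90.0]
wrist_force: [0.1, -0.3, -5.9]
gripper_width: 0.0452
grip_force: 62.6
```

```bash
cat >> h.py <<'E'
def pairz(x,y):
    p,R=pose(); print('tcp',p.round(4),'F',np.round(ctrl.get_obs()['wrist_force'],1))
    for c in('side','scene'):
        im,d,p,R=snap(c); C=cloud(c,d,p,R); X,Y,Z=C[...,0],C[...,1],C[...,2]
        m=(abs(X-x)<.03)&(abs(Y-y)<.09)&(abs(Y-y)>.035)&(Z>.003)&(Z<.17)
        h=np.histogram(Z[m],np.arange(0,.18,.005))[0]; print(c,m.sum(),'Z hist 5mm',h)
    return
E
python3 - <<'E'
from h import *
pairz(.5705,.2017)
E
```

```text
tcp [0.57   0.2017 0.0169] F [ 0.1 -0.3 -5.9]
side 265 Z hist 5mm [ 4  1  0  1 10 16 17 21 17 68 81  0  0  0  0  0  0  0  0  0  0  0  0  0
  0  0  0  0  0  2  3  8  8  8  0]
scene 870 Z hist 5mm [ 42   8   0   8  26  46  37  26  53 360 238   3   0   0   0   0   0   0
   0   0   0   0   0   0   0   0   0   0   0   1   5   5   8   4   0]
```

Emit:
servo_tool --targets '[[[0,0,0,0,0,-0.002,0],[0,0,0,0,0,-0.004,0],[0,0,0,0,0,-0.006,0],[0,0,0,0,0,-0.006,0],[0,0,0,0,0,-0.006,0],[0,0,0,0,0,-0.006,0],[0,0,0,0,0,-0.006,0],[0,0,0,0,0,-0.005,0],[0,0,0,0,0,-0.003,0],[0,0,0,0,0,-0.002,0]]]'

```text
time: 48.55
eef_pos: [0.5703, 0.2017, 0.0636]
tool_rot: [179.9, -0.0, 90.0]
wrist_force: [-1.0, -0.2, -5.7]
gripper_width: 0.0454
grip_force: 62.6
```

Emit:
servo_tool --targets '[[[0,0,0,0,0,0,0],[0,0,0,0,0,0,0],[0,0,0,0,0,0,0]]]'

```text
time: 48.8
eef_pos: [0.5698, 0.2016, 0.0625]
tool_rot: [-180.0, 0.0, 90.0]
wrist_force: [0.2, -0.3, -5.5]
gripper_width: 0.0454
grip_force: 62.6
```

Run:
```python
from h import *
pairz(.5705,.2017); go(.566,.2017,.0629,90)
```

```text
tcp [0.5698 0.2016 0.0625] F [ 0.2 -0.3 -5.5]
side 339 Z hist 5mm [ 19   0   0   0   0   0   0   0   0   0   0   0   0  10  24  25  28  28
  74 131   0   0   0   0   0   0   0   0   0   0   0   0   0   0   0]
scene 933 Z hist 5mm [ 72  13   0   0   0   0   0   0   0   0   0   0   8  35  34  42  39  47
 307 334   2   0   0   0   0   0   0   0   0   0   0   0   0   0   0]
pose [0.5698 0.2016 0.0625] yaw 90.0 tool delta now [ 0.0001 -0.0038 -0.0004] turn rz -0.0006
```

Emit:
servo_tool --targets '[[[0,0,0,-0.003,-0.002,0,0],[0,0,0,-0.006,-0.0018,0,0],[0,0,0,-0.009,0,0,0],[0,0,0,-0.009,0,0,0],[0,0,0,-0.009,0,0,0],[0,0,0,-0.006,0,0,0],[0,0,0,-0.003,0,0,0],[0,0,0,0,0,0,0],[0,0,0,0,0,0,0],[0,0,0,0,0,0,0]]]'

```text
time: 49.73
eef_pos: [0.5664, 0.1569, 0.0629]
tool_rot: [180.0, -0.0, 90.0]
wrist_force: [-0.0, 0.7, -6.7]
gripper_width: 0.0454
grip_force: 62.6
```

Emit:
servo_tool --targets '[[[0,0,0,-0.003,0,0,0],[0,0,0,-0.006,0,0,0],[0,0,0,-0.009,0,0,0],[0,0,0,-0.009,0,0,0],[0,0,0,-0.009,0,0,0],[0,0,0,-0.006,0,0,0],[0,0,0,-0.003,0,0,0],[0,0,0,0,0,0,0],[0,0,0,0,0,0,0]]]'

```text
time: 50.48
eef_pos: [0.5663, 0.1115, 0.0629]
tool_rot: [180.0, -0.0, 89.9]
wrist_force: [0.1, 0.2, -5.6]
gripper_width: 0.0447
grip_force: 62.6
```

Run:
```python
from h import *
im,d,p,R=snap('side','in2.png'); pairz(.566,.11); go(.566,.0455,.0629,90)
a=cv2.imread('pics/in2.png')[130:270,210:390]
cv2.imwrite('pics/in2c.png',cv2.resize(a,None,fx=3,fy=3,interpolation=cv2.INTER_CUBIC))
```

```text
tcp [0.5663 0.1118 0.0629] F [-0.4  0.3 -6.3]
side 357 Z hist 5mm [ 14   1   0   0   0   0   0   0   0   0   0   0  18  13  16  16  18  14
  27  89 123   8   0   0   0   0   0   0   0   0   0   0   0   0   0]
scene 895 Z hist 5mm [ 61  17   0   0   0   0   0   0   0   0   0   0   3  31  33  44  34  42
 179 273 154  24   0   0   0   0   0   0   0   0   0   0   0   0   0]
pose [0.5663 0.112  0.0629] yaw 90.0 tool delta now [-0.0665 -0.0002 -0.    ] turn rz -0.0004
```

View pics/in2c.png

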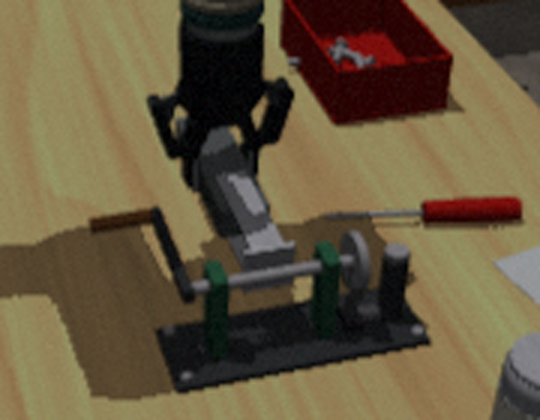

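Emit:
servo_tool --targets '[[[0,0,0,-0.003,0,0,0],[0,0,0,-0.007,0,0,0],[0,0,0,-0.01,0,0,0],[0,0,0,-0.01,0,0,0],[0,0,0,-0.01,0,0,0],[0,0,0,-0.01,0,0,0],[0,0,0,-0.007,0,0,0],[0,0,0,-0.004,0,0,0],[0,0,0,0,0,0,0],[0,0,0,0,0,0,0]]]'

```text
time: 51.47
eef_pos: [0.5662, 0.0505, 0.0629]
tool_rot: [180.0, -0.0, 89.9]
wrist_force: [-0.3, 0.3, -5.5]
gripper_width: 0.0451
grip_force: 62.6
```

Emit:
servo_tool --targets '[[[0,0,0,-0.003,0,0,0],[0,0,0,-0.002,0,0,0],[0,0,0,-0.001,0,0,0],[0,0,0,0,0,0,0],[0,0,0,0,0,0,0]]]'

```text
time: 51.88
eef_pos: [0.5662, 0.0459, 0.0629]
tool_rot: [180.0, -0.1, 90.0]
wrist_force: [0.4, 3.9, -5.6]
gripper_width: 0.0454
grip_force: 62.7
```

Emit:
servo_tool --targets '[[[0,0,0,-0.002,0,0,0],[0,0,0,0,0,0.0015,0],[0,0,0,0,0,0.001,0],[0,0,0,0,0,0,0],[0,0,0,0,0,0,75],[0,0,0,0,0,0,75],[0,0,0,0,0,0,75],[0,0,0,0,0,0,75]]]'

```text
time: 52.55
eef_pos: [0.5669, 0.0422, 0.061]
tool_rot: [179.9, 0.1, 90.0]
wrist_force: [0.8, 0.3, -0.0]
gripper_width: 0.0641
grip_force: 0.0
```

Emit:
servo_tool --targets '[[[0,0,0,0,0,-0.02,75],[0,0,0,0,0,-0.04,75],[0,0,0,0,0,-0.04,75],[0,0,0,0,0,-0.04,75],[0,0,0.1208,0,0,0,50],[0,0,0.1208,0,0,0,50],[0,0,0.1208,0,0,0,50],[0,0,0.1208,0,0,0,50],[0,0,0.1208,0,0,0,50],[0,0,0.1208,0,0,0,50]]]'

```text
time: 53.38
eef_pos: [0.5663, 0.0421, 0.2007]
tool_rot: [179.9, 0.0, 48.1]
wrist_force: [0.2, -0.6, -0.5]
gripper_width: 0.0428
grip_force: 0.0
```

Emit:
servo_tool --targets '[[[0,0,0.1208,0,0,0,50],[0,0,0.1208,0,0,0,50],[0,0,0.1208,0,0,0,50],[0,0,0.1208,0,0,0,50],[0,0,0.1208,0,0,0,50],[0,0,0.1208,0,0,0,50],[0,0,0.1208,0,0,0,50],[0,0,0,-0.038,0,0,50],[0,0,0,0,0,0,50],[0,0,0,0,0,0,50]]]'

```text
time: 54.22
eef_pos: [0.5261, 0.0424, 0.2003]
tool_rot: [180.0, 0.1, -0.0]
wrist_force: [1.7, 0.4, 0.5]
gripper_width: 0.0426
grip_force: 0.0
```

Run:
```python
from h import *
ctrl.camera('wrist'); im,d,p,R=snap('wrist','w8.png'); C=cloud('wrist',d,p,R); X,Y,Z=C[...,0],C[...,1],C[...,2]
m=(Z>.076)&(Z<.095)&(X>.41)&(X<.478)&(Y>.03)&(Y<.09); print('peg',m.sum(),rect(C[m]) if m.sum()>5 else '',Z[m].max() if m.any() else '')
m=(abs(X-.566)<.03)&(Y>.085)&(Y<.16)&(Z>.06); print('pair out',m.sum(),np.percentile(C[m],[1,50,99],0).round(4) if m.any() else '')
pairz(.566,.0455)
go(.45,.0595,.062,0)
```

```text
peg 711 ((453.7347412109375, 59.26439666748047), (48.627193450927734, 13.839713096618652), 1.2118955850601196) 0.08851150529687753
pair out 10166 [[0.5362 0.0855 0.0909]
 [0.5392 0.096  0.2708]
 [0.5882 0.1264 0.2951]]
tcp [0.5289 0.0423 0.201 ] F [ 0.5 -0.6  1. ]
side 744 Z hist 5mm [ 13 136  48   0   0   0   0   0   0   0   0   3  25  17  17  13  31  37
 205  32 154  13   0   0   0   0   0   0   0   0   0   0   0   0   0]
scene 1005 Z hist 5mm [ 47  90  39   0   0   0   0   0   0   0   0   0  19  43  38  45  49  80
 307  70 160  18   0   0   0   0   0   0   0   0   0   0   0   0   0]
pose [0.5293 0.0425 0.2009] yaw -0.0 tool delta now [-0.0796 -0.0171  0.1387] turn rz -0.0003
```

View pics/w8.png

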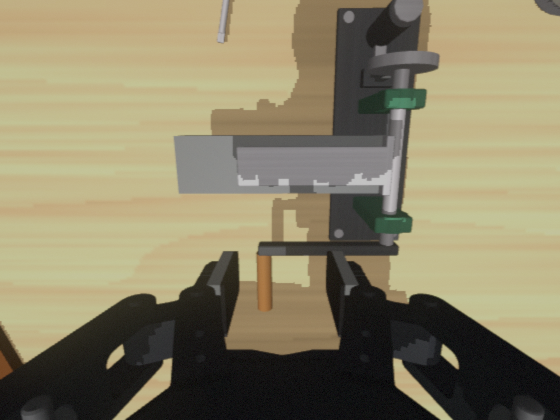

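Emit:
servo_tool --targets '[[[0,0,0,-0.0265,-0.0056,0,50],[0,0,0,-0.0265,-0.0056,0,50],[0,0,0,-0.0265,-0.0056,0.01,50],[0,0,0,0,0,0.035,50],[0,0,0,0,0,0.035,50],[0,0,0,0,0,0.035,50],[0,0,0,0,0,0.0237,50],[0,0,0,0,0,0,50],[0,0,0,0,0,0,50],[0,0,0,0,0,0,50]]]'

```text
time: 55.25
eef_pos: [0.4506, 0.0594, 0.0628]
tool_rot: [180.0, -0.2, -0.0]
wrist_force: [0.2, 0.5, 0.7]
gripper_width: 0.0425
grip_force: 0.0
```

Emit:
servo_tool --targets '[[[0,0,0,0,0,0,0],[0,0,0,0,0,0,0],[0,0,0,0,0,0,0],[0,0,0,0,0,0,0],[0,0,0,0,0,0,0],[0,0,0,0,0,0,0]]]'

```text
time: 55.75
eef_pos: [0.4502, 0.0592, 0.0633]
tool_rot: [179.9, -0.2, 0.0]
wrist_force: [0.6, -1.4, 7.1]
gripper_width: 0.012
grip_force: 58.4
```

Emit:
servo_tool --targets '[[[0,0,0,0,0.0006,-0.0115,0],[0,0,0,0,0.0018,-0.0114,0],[0,0,0,0,0.003,-0.0111,0],[0,0,0,0,0.0041,-0.0108,0],[0,0,0,0,0.0052,-0.0103,0],[0,0,0,0,0,0,0]]]'

```text
time: 56.25
eef_pos: [0.45, 0.0462, 0.1182]
tool_rot: [-179.8, -0.2, -0.1]
wrist_force: [0.4, 4.5, 4.0]
gripper_width: 0.0119
grip_force: 59.8
```

Run:
```python
from h import *
ctrl.camera('side'); o=ctrl.get_obs(); print(np.round(o['eef_pos'],4),np.round(o['wrist_force'],1),o['gripper_width'])
im,d,p,R=snap('side'); C=cloud('side',d,p,R); X,Y,Z=C[...,0],C[...,1],C[...,2]
m=(abs(X-.566)<.02)&(Y>-.06)&(Y<.16)&(Z>.07)&(Z<.3); q=C[m]; print(m.sum(),np.percentile(q,[1,99],0).round(3)); 
v=q[:,1:]-q[:,1:].mean(0); u,s,vt=np.linalg.svd(v,full_matrices=False); print('ang',np.degrees(np.arctan2(vt[0,1],vt[0,0])))
```

```text
[0.45   0.0462 0.1181] [0.9 4.4 3.5] 0.011944647603526409
959 [[ 0.546 -0.056  0.081]
 [ 0.586  0.1    0.174]]
ang -152.42447751269384
```

Emit:
servo_tool --targets '[[[0,0,0,0,0.0073,-0.0097,0],[0,0,0,0,0.0077,-0.0089,0],[0,0,0,0,0.0082,-0.0082,0],[0,0,0,0,0.0089,-0.0072,0],[0,0,0,0,0.0097,-0.0063,0],[0,0,0,0,0.0103,-0.0052,0],[0,0,0,0,0.0108,-0.0041,0],[0,0,0,0,0.0111,-0.003,0],[0,0,0,0,0.0114,-0.0018,0],[0,0,0,0,0.0115,-0.0006,0]]]'

```text
time: 57.18
eef_pos: [0.4502, -0.0481, 0.177]
tool_rot: [-179.6, -0.4, -0.1]
wrist_force: [-5.1, 8.8, 20.6]
gripper_width: 0.0117
grip_force: 63.9
```

Emit:
servo_tool --targets '[[[0,0,0,0,0,0,0]]]'

```text
time: 57.27
eef_pos: [0.4502, -0.0513, 0.1768]
tool_rot: [-179.9, -0.4, -0.1]
wrist_force: [-5.6, 5.0, 27.5]
gripper_width: 0.0116
grip_force: 64.6
```

Emit:
servo_tool --targets '[[[0,0,0,0,0.0115,-0.002,0],[0,0,0,0,0.0114,0.0018,0],[0,0,0,0,0.0111,0.003,0],[0,0,0,0,0.0108,0.0041,0],[0,0,0,0,0.0103,0.0052,0],[0,0,0,0,0.0097,0.0063,0],[0,0,0,0,0,0,0]]]'

```text
time: 57.85
eef_pos: [0.45, -0.1181, 0.1531]
tool_rot: [180.0, -0.2, -0.1]
wrist_force: [4.8, -1.8, -4.3]
gripper_width: 0.0118
grip_force: 63.1
```

Run:
```python
from h import *
ctrl.camera('side'); o=ctrl.get_obs(); print(np.round(o['eef_pos'],4),np.round(o['wrist_force'],1),o['gripper_width'])
y,z=o['eef_pos'][1:]; print('ang by tcp',np.degrees(np.arctan2(z+.0167-.080,y+.0505)),np.hypot(z+.0167-.08,y+.0505))
im,d,p,R=snap('side'); C=cloud('side',d,p,R); X,Y,Z=C[...,0],C[...,1],C[...,2]
m=(abs(X-.566)<.02)&(Y>-.3)&(Y<.0)&(Z>.07)&(Z<.3); q=C[m]; print(m.sum(),np.percentile(q,[1,99],0).round(3))
v=q[:,1:]-q[:,1:].mean(0); u,s,vt=np.linalg.svd(v,full_matrices=False); print('ang',np.degrees(np.arctan2(vt[0,1],vt[0,0])))
```

```text
[ 0.4499 -0.118   0.1531] [ 5.8 -2.5 -4.3] 0.011427686056214754
ang by tcp 126.9392872432159 0.11238725573181142
509 [[ 0.546 -0.174  0.078]
 [ 0.585 -0.07   0.228]]
ang -57.83508439834832
```

Emit:
servo_tool --targets '[[[0,0,0,0,0.0085,0.0072,0],[0,0,0,0,0.0078,0.0082,0],[0,0,0,0,0.0068,0.0089,0],[0,0,0,0,0.006,0.0097,0],[0,0,0,0,0.005,0.0103,0],[0,0,0,0,0.0041,0.0108,0],[0,0,0,0,0.003,0.0111,0],[0,0,0,0,0.0018,0.0114,0],[0,0,0,0,0.0006,0.01,0],[0,0,0,0,0,0,0]]]'

```text
time: 58.78
eef_pos: [0.4487, -0.1609, 0.0645]
tool_rot: [180.0, 0.0, 0.0]
wrist_force: [4.1, 0.1, -3.4]
gripper_width: 0.0119
grip_force: 67.0
```

```bash
cat >> h.py <<'E'
def fang():
    ctrl.camera('side'); o=ctrl.get_obs(); print(np.round(o['eef_pos'],4),np.round(o['wrist_force'],1),o['gripper_width'])
    for c in('side','scene'):
        im,d,p,R=snap(c); C=cloud(c,d,p,R); X,Y,Z=C[...,0],C[...,1],C[...,2]
        m=(abs(X-.566)<.02)&(Y>-.3)&(Y<-.09)&(Z>.055)&(Z<.3); q=C[m]; print(c,m.sum(),np.percentile(q,[1,99],0).round(3))
        m=(abs(X-.566)<.012)&(Y>-.175)&(Y<-.09)&(Z>.09)&(Z<.13); q=C[m]
        if m.sum()>20: print('tine slope deg',np.degrees(np.arctan(np.polyfit(q[:,1],q[:,2],1)[0])),np.median(q[:,2]))
E
python3 -c "
from h import *
fang()"
```

```text
[ 0.4486 -0.1609  0.0647] [  5.2  -1.4 -11.2] 0.011941418702452652
side 871 [[ 0.546 -0.229  0.066]
 [ 0.585 -0.093  0.106]]
tine slope deg 1.35283559654857 0.10370542901143892
scene 559 [[ 0.546 -0.227  0.089]
 [ 0.586 -0.091  0.107]]
tine slope deg -0.8513715807191878 0.1031264397630883
```

Emit:
servo_tool --targets '[[[0,0,0,0,0,0.003,0],[0,0,0,0,0,0.002,0],[0,0,0,0,0,0,0],[0,0,0,0,0,0,0]]]'

```text
time: 59.27
eef_pos: [0.4488, -0.161, 0.0633]
tool_rot: [179.9, -0.1, 0.0]
wrist_force: [-1.6, 0.6, 15.4]
gripper_width: 0.0116
grip_force: 69.0
```

Emit:
servo_tool --targets '[[[0,0,0,0,0,0,50],[0,0,0,0,0,0,50],[0,0,0,0,0,0,50],[0,0,0,0,0,0,50],[0,0,0,0,0,-0.03,50],[0,0,0,0,0,-0.04,60],[0,0,0,0,0,-0.04,75],[0,0,0,0,0,-0.03,75],[0,0,0,0.03,0,0,75],[0,0,0,0.03,0,0,75]]]'

```text
time: 60.1
eef_pos: [0.5093, -0.1609, 0.2037]
tool_rot: [179.9, -0.2, -0.1]
wrist_force: [-0.2, -1.2, 0.4]
gripper_width: 0.0643
grip_force: 0.0
```

Emit:
servo_tool --targets '[[[0,0,-0.1208,0,0,0,75],[0,0,-0.1208,0,0,0,75],[0,0,-0.1208,0,0,0,75],[0,0,-0.1208,0,0,0,75],[0,0,-0.1208,0,0,0,75],[0,0,-0.1208,0,0,0,75],[0,0,-0.1208,0,0,0,75],[0,0,-0.1208,0,0,0,75],[0,0,-0.1208,0,0,0,75],[0,0,-0.1208,0,0,0,75]]]'

```text
time: 60.93
eef_pos: [0.508, -0.1603, 0.2002]
tool_rot: [-179.9, 0.0, 69.6]
wrist_force: [-0.2, -0.3, -1.1]
gripper_width: 0.0643
grip_force: 0.0
```

Emit:
servo_tool --targets '[[[0,0,-0.1208,0,0,0,75],[0,0,-0.1208,0,0,0,75],[0,0,-0.1208,0,0,0,75],[0,0,0,0,0.03,0,75],[0,0,0,0,0.03,0,75],[0,0,0,0,0,0,75],[0,0,0,0,0,0,75],[0,0,0,0,0,0,75]]]'

```text
time: 61.6
eef_pos: [0.5676, -0.1602, 0.1999]
tool_rot: [-179.8, -0.0, 90.0]
wrist_force: [-0.0, -0.3, -0.3]
gripper_width: 0.0641
grip_force: 0.0
```

Run:
```python
from h import *
ctrl.camera('wrist'); im,d,p,R=snap('wrist','w9.png'); C=cloud('wrist',d,p,R); X,Y,Z=C[...,0],C[...,1],C[...,2]
go(.566,-.1465,.061,90); fang()
look('side',['mallet','pad'])
```

```text
pose [ 0.5674 -0.1603  0.2004] yaw 90.0 tool delta now [ 0.0137 -0.0012  0.1394] turn rz -0.0007
[ 0.5676 -0.1604  0.2007] [ 0.7 -0.4  0.5] 0.06408257798018756
side 1035 [[ 0.546 -0.229  0.065]
 [ 0.586 -0.093  0.299]]
tine slope deg 1.5731945101115072 0.10303310423035493
scene 603 [[ 0.547 -0.227  0.088]
 [ 0.585 -0.092  0.297]]
tine slope deg -0.1527395077604557 0.10192003579649195
mallet 0.56 [323. 357.] 1290 ztop 0.05 rect c [ 510.5 -367. ] sz [43.4 43.9] ang 75.5
pad 0.56 [316. 360.] 2151 ztop 0.007 rect c [ 511.3 -367.5] sz [120.1 125.2] ang 6.8
```

View pics/w9.png

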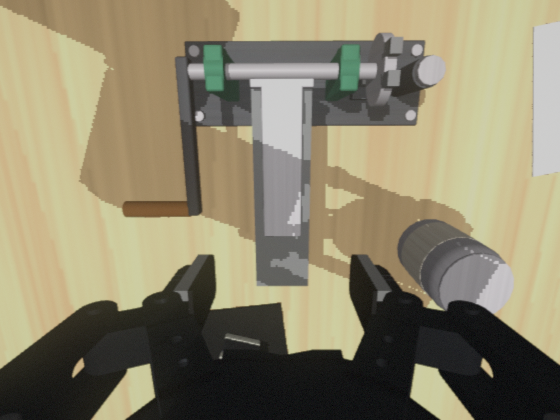

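Emit:
servo_tool --targets '[[[0,0,0,0.0133,-0.0012,0.02,75],[0,0,0,0,0,0.035,75],[0,0,0,0,0,0.035,75],[0,0,0,0,0,0.03,75],[0,0,0,0,0,0.024,75],[0,0,0,0,0,0,75],[0,0,0,0,0,0,75],[0,0,0,0,0,0,75]]]'

```text
time: 62.67
eef_pos: [0.5687, -0.1477, 0.0583]
tool_rot: [179.9, 0.1, 90.0]
wrist_force: [0.5, 0.4, 1.3]
gripper_width: 0.0643
grip_force: 0.0
```

Emit:
servo_tool --targets '[[[0,0,0,0,0,0,0],[0,0,0,0,0,0,0],[0,0,0,0,0,0,0],[0,0,0,0,0,0,0],[0,0,0,0,0,0,0],[0,0,0,0,0,0,0],[0,0,0,0,0,0,0],[0,0,0,0,0,0,0]]]'

```text
time: 63.33
eef_pos: [0.5679, -0.1479, 0.0591]
tool_rot: [179.9, 0.1, 90.0]
wrist_force: [-2.9, -1.3, 6.2]
gripper_width: 0.0452
grip_force: 61.0
```

Emit:
servo_tool --targets '[[[0,0,0,0,0,-0.001,0],[0,0,0,0,0,-0.0015,0],[0,0,0,0,0,-0.0005,0],[0,0,0,-0.003,0,0,0],[0,0,0,-0.006,0,0,0],[0,0,0,-0.008,0,0,0],[0,0,0,-0.008,0,0,0],[0,0,0,-0.008,0,0,0],[0,0,0,-0.006,0,0,0],[0,0,0,-0.003,0,0,0]]]'

```text
time: 64.17
eef_pos: [0.5675, -0.1907, 0.0597]
tool_rot: [180.0, 0.0, 89.9]
wrist_force: [-0.0, 0.4, -5.2]
gripper_width: 0.045
grip_force: 62.3
```

Emit:
servo_tool --targets '[[[0,0,0,0,0,0,0],[0,0,0,0,0,0,0]]]'

```text
time: 64.33
eef_pos: [0.5673, -0.1893, 0.0597]
tool_rot: [-180.0, -0.0, 89.9]
wrist_force: [-1.0, 0.4, -5.7]
gripper_width: 0.0454
grip_force: 62.4
```

Run:
```python
from h import *
p,R=pose(); pairz(.566,p[1])
```

```text
tcp [ 0.5673 -0.1893  0.0597] F [-1.   0.4 -5.7]
side 681 Z hist 5mm [ 53   2   0   0   0   0   0   0   0   0   0   0  14  36  50  50  46  53
 345  28   4   0   0   0   0   0   0   0   0   0   0   0   0   0   0]
scene 506 Z hist 5mm [ 33   2   0   0   0   0   0   0   0   0   0   2  20  25  24  20  21  43
 114  45 143  14   0   0   0   0   0   0   0   0   0   0   0   0   0]
```

Emit:
servo_tool --targets '[[[0,0,0,-0.003,0,0,0],[0,0,0,-0.006,0,0,0],[0,0,0,-0.009,0,0,0],[0,0,0,-0.009,0,0,0],[0,0,0,-0.009,0,0,0],[0,0,0,-0.009,0,0,0],[0,0,0,-0.009,0,0,0],[0,0,0,-0.009,0,0,0],[0,0,0,-0.009,0,0,0],[0,0,0,-0.009,0,0,0]]]'

```text
time: 65.27
eef_pos: [0.5673, -0.2713, 0.0597]
tool_rot: [-180.0, 0.0, 90.0]
wrist_force: [0.3, 0.0, -7.0]
gripper_width: 0.0454
grip_force: 62.4
```

Emit:
servo_tool --targets '[[[0,0,0,-0.006,0,0,0],[0,0,0,-0.003,0,0,0],[0,0,0,0,0,0,0],[0,0,0,0,0,0,0]]]'

```text
time: 65.6
eef_pos: [0.5672, -0.279, 0.0597]
tool_rot: [-180.0, -0.0, 89.9]
wrist_force: [-0.7, 0.6, -5.2]
gripper_width: 0.045
grip_force: 62.4
```

Run:
```python
from h import *
p,R=pose(); pairz(.566,p[1]); go(.39,-.2,.06,90); print(ctrl.get_obs()['q'].round(0) if hasattr(ctrl.get_obs()['q'],'round') else '')
```

```text
tcp [ 0.5672 -0.279   0.0597] F [-0.7  0.6 -5.2]
side 1020 Z hist 5mm [136 132   0   0   0   0   0   0   0   1   0   0  13  51  52  55  45  53
 441  41   0   0   0   0   0   0   0   0   0   0   0   0   0   0   0]
scene 469 Z hist 5mm [ 50  12   0   0   0   0   0   0   0   0   0   0   8  23  20  25  32  54
 206  39   0   0   0   0   0   0   0   0   0   0   0   0   0   0   0]
pose [ 0.5672 -0.2786  0.0597] yaw 90.0 tool delta now [ 0.0786 -0.1773 -0.0002] turn rz -0.0003
[-32.  28.  93.   0.  59. -32.]
```

Emit:
servo_tool --targets '[[[0,0,0,0,-0.003,0,0],[0,0,0,0,-0.006,0,0],[0,0,0,0,-0.009,0,0],[0,0,0,0,-0.012,0,0],[0,0,0,0,-0.012,0,0],[0,0,0,0,-0.012,0,0],[0,0,0,0,-0.012,0,0],[0,0,0,0,-0.012,0,0],[0,0,0,0,-0.012,0,0],[0,0,0,0,-0.012,0,0]]]'

```text
time: 66.53
eef_pos: [0.4641, -0.2792, 0.06]
tool_rot: [180.0, 0.0, 90.0]
wrist_force: [-0.4, -0.9, -6.2]
gripper_width: 0.0451
grip_force: 62.4
```

Emit:
servo_tool --targets '[[[0,0,0,0,-0.012,0,0],[0,0,0,0,-0.012,0,0],[0,0,0,0,-0.012,0,0],[0,0,0,0,-0.012,0,0],[0,0,0,0,-0.012,0,0],[0,0,0,0,-0.012,0,0],[0,0,0,0,-0.009,0,0],[0,0,0,0,-0.006,0,0],[0,0,0,0,-0.003,0,0],[0,0,0,0,0,0,0]]]'

```text
time: 67.37
eef_pos: [0.3749, -0.2791, 0.0599]
tool_rot: [180.0, 0.0, 89.9]
wrist_force: [0.4, 1.1, -5.1]
gripper_width: 0.0454
grip_force: 62.4
```

Emit:
servo_tool --targets '[[[0,0,0,0,0,0.002,0],[0,0,0,0,0,0.004,0],[0,0,0,0,0,0.006,0],[0,0,0,0,0,0.006,0],[0,0,0,0,0,0.006,0],[0,0,0,0,0,0.006,0],[0,0,0,0,0,0.006,0],[0,0,0,0,0,0.005,0],[0,0,0,0,0,0.004,0],[0,0,0,0,0,0.003,0]]]'

```text
time: 68.2
eef_pos: [0.3753, -0.279, 0.0112]
tool_rot: [-180.0, -0.0, 90.0]
wrist_force: [-0.5, -0.0, -6.2]
gripper_width: 0.0452
grip_force: 62.4
```

Emit:
servo_tool --targets '[[[0,0,0,0,0,0.002,0],[0,0,0,0,0,0,0],[0,0,0,0,0,0,0]]]'

```text
time: 68.45
eef_pos: [0.3755, -0.2792, 0.0099]
tool_rot: [180.0, 0.0, 90.0]
wrist_force: [-0.3, 0.0, -5.4]
gripper_width: 0.045
grip_force: 62.4
```

Run:
```python
from h import *
p,R=pose(); pairz(p[0],p[1])
```

```text
tcp [ 0.3755 -0.2792  0.0099] F [-0.3  0.  -5.4]
side 826 Z hist 5mm [ 30   0  12  36  35  41  32  44 427  65   0   0   0   0   0   0   0   0
   0   0   0   0   0   0   0   0   0   0  13  17  17  22  17  18   0]
scene 458 Z hist 5mm [  9   3  12  22  30  27  22  54 178  45   0   0   0   0   0   0   0   0
   0   0   0   0   0   0   0   0   0   2   6   7  11   9   9  12   0]
```

Emit:
servo_tool --targets '[[[0,0,0,0,0,0.004,0],[0,0,0,0,0,0.005,0],[0,0,0,0,0,0.003,0],[0,0,0,0,0,0,0],[0,0,0,0,0,0,0],[0,0,0,0,0,0,80],[0,0,0,0,0,0,80],[0,0,0,0,0,0,80],[0,0,0,0,0,0,80],[0,0,0,0,0,0,80]]]'

```text
time: 69.38
eef_pos: [0.3756, -0.2793, -0.002]
tool_rot: [180.0, 0.0, 90.0]
wrist_force: [-0.1, 0.3, -0.0]
gripper_width: 0.0681
grip_force: 0.0
```

Emit:
servo_tool --targets '[[[0,0,0,0,0,-0.01,80],[0,0,0,0,0,-0.01,80],[0,0,0,0,0,0,80],[0,0,0,0,0,0,80],[0,0,0,0,0,0,80]]]'

```text
time: 69.8
eef_pos: [0.3752, -0.279, 0.0175]
tool_rot: [-180.0, -0.0, 90.0]
wrist_force: [-0.2, 0.0, 0.4]
gripper_width: 0.0683
grip_force: 0.0
```

Run:
```python
from h import *
p,R=pose(); pairz(p[0],p[1])
im,d,p,R=snap('wrist'); C=cloud('wrist',d,p,R)
m=(C[...,2]>.02)&(C[...,2]<.04)&(np.indices(d.shape)[1]>210)&(np.indices(d.shape)[1]<350)&(abs(C[...,0]-.3755)<.03)&(C[...,1]>-.28)
print('z',np.percentile(C[m][:,2],[2,50,98]),'local',((C[m]-p)@R).round(4).max(0),((C[m]-p)@R).round(4).min(0))
```

```text
tcp [ 0.3752 -0.279   0.0175] F [-0.2  0.   0.4]
side 804 Z hist 5mm [ 38  42  35  35  39 103 436   0   0   0   0   0   0   0   0   0   0   0
   0   0   0   0   0   0   0   0   0   0   0   1  19  21  21  14   0]
scene 363 Z hist 5mm [ 16  27  21  23  17 101 112   6   0   0   0   0   0   0   0   0   0   0
   0   0   0   0   0   0   0   0   0   0   0   2   8  13   6  11   0]
z [0.02922853 0.03048843 0.03176187] local [ 0.0833  0.0226 -0.0105] [-0.0012 -0.0241 -0.0159]
```

Pair flat on the bench (top at 30 mm). Grip the upper tray only and lift straight up.

Emit:
servo_tool --targets '[[[0,0,0,0,0,-0.001,0],[0,0,0,0,0,0,0],[0,0,0,0,0,0,0],[0,0,0,0,0,0,0],[0,0,0,0,0,0,0],[0,0,0,0,0,0,0],[0,0,0,0,0,0,0]]]'

```text
time: 70.53
eef_pos: [0.3755, -0.2791, 0.019]
tool_rot: [180.0, 0.0, 90.0]
wrist_force: [-0.4, 1.6, 5.0]
gripper_width: 0.0444
grip_force: 61.6
```

Emit:
servo_tool --targets '[[[0,0,0,0,0,-0.002,0],[0,0,0,0,0,-0.003,0],[0,0,0,0,0,-0.004,0],[0,0,0,0,0,-0.005,0],[0,0,0,0,0,-0.01,0],[0,0,0,0,0,-0.015,0],[0,0,0,0,0,-0.015,0],[0,0,0,0,0,-0.01,0],[0,0,0,0,0,0,0],[0,0,0,0,0,0,0]]]'

```text
time: 71.37
eef_pos: [0.3756, -0.2793, 0.0833]
tool_rot: [179.9, 0.1, 90.0]
wrist_force: [-0.5, 0.8, -1.8]
gripper_width: 0.0443
grip_force: 61.5
```

Run:
```python
from h import *
p,R=pose(); pairz(p[0],p[1]); look('side',['bush0']); look('scene',['bush0'])
```

```text
tcp [ 0.3756 -0.2793  0.0833] F [-0.5  0.8 -1.8]
side 1232 Z hist 5mm [ 45  87  88 228  47  52   0   0   0   0   0   0   0   0   0   0  34  48
 171 432   0   0   0   0   0   0   0   0   0   0   0   0   0   0   0]
scene 689 Z hist 5mm [ 20  45 112  96  64  31   0   0   0   0   0   0   0   0   0  11  36  47
 153  73   1   0   0   0   0   0   0   0   0   0   0   0   0   0   0]
bush0 0.42 [254. 351.] 131 ztop 0.027 rect c [ 377.6 -339.3] sz [20.2 19.9] ang 77.0
bush0 0.71 [179. 158.] 454 ztop 0.051 rect c [ 515.1 -363.7] sz [48.1 44.7] ang 74.8
bush0 0.58 [217. 143.] 26 ztop 0.026 rect c [ 382.5 -335.9] sz [14.  16.8] ang 69.3
bush0 0.47 [228. 145.] 35 ztop 0.026 rect c [ 374.4 -303.8] sz [18.8 13.7] ang 83.2
bush0 0.43 [254. 161.] 41 ztop 0.027 rect c [ 373.5 -208.7] sz [20.3 16. ] ang 15.6
bush0 0.4 [242. 156.] 49 ztop 0.029 rect c [ 377.5 -238.7] sz [21.7 13. ] ang 60.9
```

Emit:
servo_tool --targets '[[[0,0,0,0,-0.015,0,0],[0,0,0,0,-0.025,0,0],[0,0,0,0,-0.03,0,0],[0,0,0,0,-0.02,0,0],[0,0,0,0,0,0,0],[0,0,0,0,0,0.02,0],[0,0,0,0,0,0.025,0],[0,0,0,0,0,0.02,0],[0,0,0,0,0,0.01,0],[0,0,0,0,0,0,0]]]'

```text
time: 72.5
eef_pos: [0.2841, -0.2775, 0.006]
tool_rot: [-179.8, -0.2, 89.9]
wrist_force: [0.1, 0.6, -1.4]
gripper_width: 0.0445
grip_force: 61.7
```

Emit:
servo_tool --targets '[[[0,0,0,0,0,0,0],[0,0,0,0,0,0,0],[0,0,0,0,0,0,0]]]'

```text
time: 72.75
eef_pos: [0.2859, -0.2798, 0.0086]
tool_rot: [179.9, 0.1, 90.0]
wrist_force: [0.6, -0.3, -2.3]
gripper_width: 0.0444
grip_force: 61.7
```

Emit:
servo_tool --targets '[[[0,0,0,0,0,0.003,0],[0,0,0,0,0,0.0015,0],[0,0,0,0,0,0,0],[0,0,0,0,0,0,65],[0,0,0,0,0,0,65],[0,0,0,0,0,0,65],[0,0,0,0,0,-0.03,65],[0,0,0,0,0,-0.04,65],[0,0,0,0,0,-0.04,65],[0,0,0,0,0,-0.04,65]]]'

```text
time: 73.58
eef_pos: [0.285, -0.2784, 0.1549]
tool_rot: [-180.0, -0.0, 90.0]
wrist_force: [1.3, -1.5, -0.7]
gripper_width: 0.0554
grip_force: 0.0
```

Emit:
servo_tool --targets '[[[0,0,0,-0.03,0.02,-0.02,65],[0,0,0,-0.03,0.02,-0.02,65],[0,0,0,-0.02,0.02,0,65],[0,0,0,0,0,0,65],[0,0,0,0,0,0,65],[0,0,0,0,0,0,65]]]'

```text
time: 74.08
eef_pos: [0.3445, -0.3579, 0.1924]
tool_rot: [-179.9, -0.1, 90.0]
wrist_force: [-0.2, 0.6, -0.1]
gripper_width: 0.0553
grip_force: 0.0
```

Run:
```python
from h import *
ctrl.camera('wrist'); look('wrist',['tray_a','bush0'],'w10.png'); look('side',['mallet','pad','lock_pin','tin','driver'])
```

```text
tray_a 0.88 [307. 107.] 6094 ztop 0.017 rect c [ 375.1 -277.7] sz [ 46.2 164.4] ang 0.4
tray_a 0.7 [225. 107.] 8432 ztop 0.017 rect c [ 285.5 -277.7] sz [ 46.6 164.2] ang 0.2
bush0 0.84 [318. 180.] 408 ztop 0.026 rect c [ 378.3 -338.2] sz [20.4 20.3] ang 89.7
bush0 0.77 [313. 145.] 408 ztop 0.026 rect c [ 373.1 -306.4] sz [20.7 20.2] ang 0.3
bush0 0.77 [313.  39.] 623 ztop 0.026 rect c [ 372.3 -210.7] sz [21.3 20.9] ang 19.0
bush0 0.74 [319. 110.] 467 ztop 0.026 rect c [ 378.4 -274.7] sz [20.9 21.1] ang 89.9
bush0 0.58 [313.  77.] 516 ztop 0.026 rect c [ 374.3 -242.7] sz [21.3 20.7] ang 0.3
mallet 0.94 [323. 355.] 1203 ztop 0.051 rect c [ 510.4 -366.2] sz [44.4 43.7] ang 75.3
pad 0.91 [318. 361.] 2038 ztop 0.007 rect c [ 511.2 -365.2] sz [119.  119.8] ang 6.6
pad 0.45 [245. 330.] 940 ztop 0.018 rect c [ 374.1 -277.1] sz [ 46.3 165.6] ang 0.4
tin 0.85 [389. 262.] 1314 ztop 0.102 rect c [ 732.3 -226.7] sz [61.6 59.7] ang 11.9
tin 0.7 [334. 231.] 98 ztop 0.086 rect c [679.8 -49.2] sz [23.  18.3] ang 65.6
driver 0.76 [361. 200.] 276 ztop 0.028 rect c [817.7  70.2] sz [21.3 96.8] ang 79.1
```

View pics/w10.png

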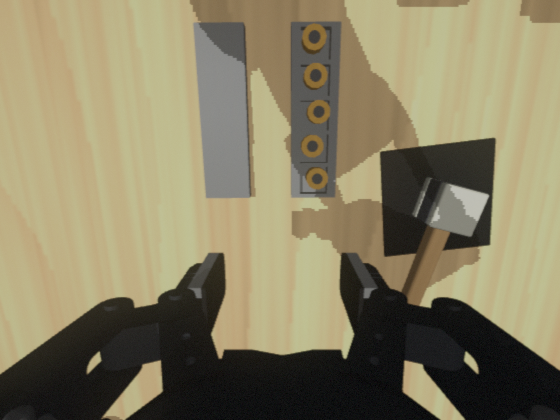

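All five bushes are seated in the filled tray at (315,110), tops at the same height. The old tray lies flat beside it at (222,110), the mallet head is on its pad, and the pin is at its driven height.

```bash
python3 -c "
from workcell import ctrl
print(ctrl.job_done())"
```

```text
the job is handed in; nothing more can be done
None
```

The job is done and handed in: all five bushes are seated tapered end down in the new tray, with the old tray flat beside it. The mallet's head is on its pad and the lock pin is fully down. On the first lift of the pair, the filled tray slipped out and dropped to the bench. Its bushes stayed seated, and I re-covered it before sliding the pair into the cradle.

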